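Reload and bolt the reagent rack, clear the empties

TASK

Reload the analyser's reagent rack: make room in the row and put the spare cassette from the bench in directly beside the round-necked cassette, on the side of it that is nearer the keeper, upright and fully down on the rack floor like the others. Then push the retaining bolt all the way across the front of the row until its tip is fully home in the keeper. Clear the bench too, before or after: the small empty bottles into the deep crate, used syringes into the shallow metal tray, however many there are, and leave the other things on the bench where they are.

Things in the scene. Friction and masses are not known exactly. Their poses are not given: they have to be found in the camera images.
- rack: fixed rack; origin on the bench under the middle of its pocket; y along the row to the bolt handle, -y to the keeper, x to the open front (away from the robot). Floor 8 mm up. Pocket 132 mm between end walls (rack y +-66), back wall face at rack x -40; walls 5 thick, tops 70 mm up. Row stands near rack x 0. Bolt barrel (rack x 50): to rack y +118, 51 mm high
- bolt (a joint): retaining bolt, a 12 mm steel rod 40 mm above the bench sliding along rack -y in front of the row (axis at rack x = 50 mm); m, 0 = withdrawn, 0.180 = end stop, tip fully home in the keeper; starts at 0 to 0.02, stays where left; slides at 4 to 6 N
- bolt_handle (a point): top of the bolt's upright handle, an 18 mm post from the rod up to 90 mm above the bench; this point is the centre of its black 24 mm ball end (the ball is look only). Moves with the bolt: rack y = 0.312 m minus the joint value, rack x = 0.050
- bolt_tip (a point): end of the bolt rod that goes into the keeper; rack y = 0.088 m minus the joint value
- keeper (a point): centre of the keeper, the dark steel block that receives the tip at the -y end of the rack; 24 mm long along y (rack y -71 to -95 mm), 55 mm high
- necked: the round-necked cassette in the row: 70 mm deep (x) x 30 mm thick (y) x 85 mm high body, origin at the centre of its underside, z up; on top a round neck 26 mm in diameter from 85 to 135 mm; 0.13 to 0.25 kg, white plastic. Starts in the rack, always with another cassette next to it on the keeper side
- row_a: plain cassette in the row: 70 mm deep (x) x 30 mm thick (y) x 85 mm high body, origin at the centre of its underside, z up; on top a square grip tab 44 mm (x) x 22 mm (y), rising from 85 to 135 mm; 0.13 to 0.25 kg, white plastic
- row_b: plain cassette in the row, same as row_a
- fresh: the spare cassette, standing on the bench beyond the rack, same as row_a (70 x 30 x 135 mm with tab, origin under its centre); either way round will do. The three in the row start 1 to 2 mm apart, with some 40 mm of free room split between the two ends
- bottle1: small empty bottle, standing: pale plastic body 48 mm diameter, 60 mm high, white cap 34 mm diameter, 80 mm overall, heavy foot; origin on its axis at half height, z from base to cap; about 80 g. May be absent
- bottle2: small empty bottle, standing: pale plastic body 48 mm diameter, 60 mm high, white cap 34 mm diameter, 80 mm overall, heavy foot; origin on its axis at half height, z from base to cap; about 80 g. May be absent
- bottle3: small empty bottle, standing: pale plastic body 48 mm diameter, 60 mm high, white cap 34 mm diameter, 80 mm overall, heavy foot; origin on its axis at half height, z from base to cap; about 80 g. May be absent
- syringe1: used grey syringe lying flat: barrel 28 mm diameter, 120 mm overall; origin on the barrel axis (14 mm up) near mid-length, x towards the nozzle; finger flange 50 mm wide, 26 mm high, 36 mm behind the origin; about 50 g. May be absent
- syringe2: used grey syringe lying flat: barrel 28 mm diameter, 120 mm overall; origin on the barrel axis (14 mm up) near mid-length, x towards the nozzle; finger flange 50 mm wide, 26 mm high, 36 mm behind the origin; about 50 g. May be absent
- crate: fixed grey plastic crate for the bottles, 170 (x) x 150 (y) x 50 mm high, walls and floor 4 mm; origin under its centre on the bench
- tray: fixed shallow steel tray for the syringes, 170 (x) x 150 (y) x 20 mm high, walls and floor 4 mm; origin under its centre on the bench
- jar: bystander, leave it alone: full jar with an orange cap, 72 mm diameter, 130 mm high
- tipbox: bystander, leave it alone: grey pipette-tip box 75 x 110 x 50 mm
- screwdriver: bystander, leave it alone: screwdriver lying on the bench
- wrench: bystander, leave it alone: wrench lying on the bench beside the rack, behind the bolt
- carton: bystander, leave it alone: small cardboard carton 60 x 90 x 50 mm

How it is judged:
On the way, in this order (a step that is already met when the one before it is completed fails the run):
1. the spare cassette stands in the rack beside the round-necked one, on its keeper side (x of fresh in the frame of rack between -0.012 and 0.012 m and y of fresh in the frame of rack between -0.06 and 0.06 m and z of fresh in the frame of rack below 0.013 m and angle between fresh's own z axis and vertical below 0.1 rad and y of fresh in the frame of necked between -0.05 and -0.025 m), for 0.2 s.
2. the bolt is fully home in the keeper (value of joint bolt above 0.174 m), for 0.2 s.
At the end, for the whole second after the job is handed in: Spare on the rack floor (5 mm), upright (0.1 rad), centre 25-50 mm from the necked cassette on the keeper side; all four in the pocket, within 12 mm of its middle line; bolt past 174 of 180 mm; all bottles present in the crate, all syringes present in the tray, at rest (all of step 1 and x of necked in the frame of rack between -0.012 and 0.012 m and y of necked in the frame of rack between -0.06 and 0.06 m and z of each of necked, row_a, row_b in the frame of rack below 0.013 m and angle between each of necked, row_a, row_b's own z axis and vertical below 0.1 rad and x of row_a in the frame of rack between -0.012 and 0.012 m and y of row_a in the frame of rack between -0.06 and 0.06 m and x of row_b in the frame of rack between -0.012 and 0.012 m and y of row_b in the frame of rack between -0.06 and 0.06 m and value of joint bolt above 0.174 m and linear speed of each of fresh, bottle1, bottle2, bottle3, syringe1, syringe2 below 0.05 m/s and x of bottle1 in the frame of crate between -0.085 and 0.085 m and y of bottle1 in the frame of crate between -0.075 and 0.075 m and z of each of bottle1, bottle2, bottle3 in the frame of crate below 0.065 m and x of bottle2 in the frame of crate between -0.085 and 0.085 m and y of bottle2 in the frame of crate between -0.075 and 0.075 m and x of bottle3 in the frame of crate between -0.085 and 0.085 m and y of bottle3 in the frame of crate between -0.075 and 0.075 m and x of syringe1 in the frame of tray between -0.085 and 0.085 m and y of syringe1 in the frame of tray between -0.075 and 0.075 m and z of each of syringe1, syringe2 in the frame of tray below 0.045 m and x of syringe2 in the frame of tray between -0.085 and 0.085 m and y of syringe2 in the frame of tray between -0.075 and 0.075 m); the robot touches nothing.
It fails at once if the jar is moved more than 40 mm (distance of jar from where it was at the start of the episode above 0.04 m).
It fails at once if the tipbox is moved more than 40 mm (distance of tipbox from where it was at the start of the episode above 0.04 m).
It fails at once if the screwdriver is moved more than 40 mm (distance of screwdriver from where it was at the start of the episode above 0.04 m).
It fails at once if the wrench is moved more than 40 mm (distance of wrench from where it was at the start of the episode above 0.04 m).
It fails at once if the carton is moved more than 40 mm (distance of carton from where it was at the start of the episode above 0.04 m).
Of bottle1, bottle2, bottle3, syringe1, syringe2 only 3 to 5 are there at a start; the rules pass over those that are not, and their reading is None.
At some moment in a run one of bottle1, bottle2, bottle3, syringe1, syringe2 may be knocked a few centimetres aside while the robot is not near it.
Once in a run the grip may slacken for a moment while it holds something.
It also fails if it takes over 210 s, if anything falls off the work surface, if the arm or the gripper's body presses on something with over 40 N, if the wrist force passes 120 N, or if a joint passes its speed limit or range.

ROBOT

A 7-joint arm with a two-finger parallel gripper is mounted at the origin on the work surface. World frame = base frame: x ahead of the robot, y to its left, z up, the work surface at z = 0. Lengths are in m, angles in rad, forces in N, time in s.
With the tool pointing down it reaches from about 0.425 to 0.95 m from the base axis. Payload 4.7 kg.
Tool frame: the origin (TCP) lies midway between the tips of the shut fingers; the grasp point (between the pads) lies behind it (ctrl.hold_point_z is the z of the grasp point in the tool frame, in m); z points along the fingers, y is the line along which they close (so a half turn about z gives the same grasp; the last joint's range is limited). The gripper opens to 87 mm and grips with 3 to 60 N. Pads are 19 mm wide; open, the fingers measure 117 mm over their backs; the gripper's body (75 mm by 190 mm) begins 51 mm behind the grasp point.
Start: joints at [-1.243, 0.469, -0.049, 1.532, 0.024, 1.141, -0.082], TCP at [0.236, 0.633, 0.223] pointing down, gripper open.
Joint ranges: [-2.59, 2.59], [-0.33, 1.99], [-1.39, 1.29], [0.1, 2.45], [-1.04, 4.18], [0.21, 1.99], [-2.66, 2.66]. Speed limits (rad/s): [2.57, 2.57, 3.14, 3.14, 3.14, 3.14, 3.14].

INTERFACE

Orientations are given as a unit quaternion [w, x, y, z].
In Python, from cell import monitor, imaging, ctrl gives the robot as it stands.
- The arm moves only by the tool move_arm, never from a script. Its argument "increments" is a list of rows, each a list of 7 numbers: the turn, a rotation vector about the tool's x, y, z each as a share of 60 degrees, from -1 to 1, then the shift along the tool's x, y, z each as a share of 0.025 m, from -1 to 1, then the gripper command: -1 is fully open, 1 is shut, values between are in proportion. In form: [[ax, ay, az, x, y, z, claw], ...]. A call has 1 to 20 rows; each row shifts and turns the commanded pose from where the row before left it, along the tool's axes as they then stand; what a row does not reach is not made up. A row lasts 1/10 s, in which the tool goes at most 50 mm and 8.59 degrees, less where a joint would pass 70% of its speed; a pose out of reach is approached as far as the arm can. A call with a number of a shift or a turn outside -1 to 1 is refused whole. A call with a gripper value outside its range is refused whole. The fingers move at their own pace and stop on an object; "newtons" is the grip in N (left out, the last holds). Time passes only in rows, so rows that do not move let the fingers close. It gives the time, the measured TCP pose, the force, the opening and the grip force at its end, in the units of the state.
- monitor.sense(): the state, without advancing time (a new reading comes with each control period).
- imaging.grab_frame(name): name is "scene" or "side" or "wrist"; returns (picture, depth): 400x640x3 uint8, red, green, blue; 400x640 float32, m along the optical axis (not along the pixel's ray), 0 where there is no reading.
- imaging.get_calibration(name): a dict with "fx", "fy", "cx", "cy" (pixels), "R" (3x3) and "t" (3): a world point X has camera coordinates R X + t. Camera axes: x right, y down, z forward; pixel columns grow to the right and rows downward; lengths in m; the calibration is good to about 2 mm. A picture is of the moment at which its call begins: read the wrist's pose just before it. get_calibration takes no time and is no camera call; for the wrist camera it gives the pose at the moment of the call.
- ctrl.finish_job(): hands the job in; it is judged then, once.
The state is a dict: "clock": time; "joint_positions": joint angles; "joint_vel": joint speeds; "joint_efforts": joint torques, N m; "ee_pos": TCP position; "tool_rot": TCP orientation; "contact_force": force on the tool from outside, world axes, zero at the start; "wrist_torque": the same for the moment, N m; "width": finger opening in m; "finger_force": force on a finger pad.
Only numpy, scipy, OpenCV 4.12 (cv2) and the standard library are available. Lean on these libraries where they do the work, as an engineer would, in place of code of your own. Each camera call takes 0.05 s, during which the arm holds its last target. There are 200 camera calls.

## Working session

There is one attempt and no reset: what is moved stays moved. The work goes in short steps, Python scripts to look and compute and a tool call to move; the robot and the scene stay as the last step left them, time stands still between calls to the robot, and variables do not carry over. Pictures are saved under pics/ and viewed, at most 14 in all, crops included, and the job is handed in when it is done.

Besides the shell and the picture viewer there is one more tool, called as name(argument=value, ...) on one line, values as JSON. move_arm: Moves the arm, as the interface text tells. Shift numbers are shares of 0.025 m and turn numbers shares of 60 degrees, none past 1 either way. Its arguments: {"type":"object","properties":{"increments":{"type":"array","items":{"type":"array","items":{"type":"number","minimum":-1,"maximum":1}}},"newtons":{"type":"number"}},"required":["increments"]}

```bash
ls; mkdir -p pics; cat > h.py <<'E'
import numpy as np, cv2
from cell import monitor, imaging, ctrl
def grab(n,save=None):
    c=imaging.get_calibration(n); p,d=imaging.grab_frame(n)
    if save: cv2.imwrite('pics/'+save,cv2.cvtColor(p,cv2.COLOR_RGB2BGR))
    return p,d,c
def world(c,d):
    h,w=d.shape; u,v=np.meshgrid(np.arange(w),np.arange(h))
    X=np.stack([(u-c['cx'])/c['fx']*d,(v-c['cy'])/c['fy']*d,d],-1)
    return (X-np.array(c['t']))@np.array(c['R'])
def ray(c,u,v,z):
    R=np.array(c['R']);t=np.array(c['t'])
    o=-R.T@t; r=R.T@np.array([(u-c['cx'])/c['fx'],(v-c['cy'])/c['fy'],1])
    return o+r*(z-o[2])/r[2]
E
python3 - <<'E'
from h import *
s=monitor.sense(); print(s, ctrl.hold_point_z)
for n in('scene','side'):
    p,d,c=grab(n,n+'0.png'); print(n,c, (d>0).mean())
    np.savez('pics/'+n+'0.npz',p=p,d=d,**{k:np.array(v) for k,v in c.items()})
E
```

```text
pics
{'clock': 0.0, 'joint_positions': array([-1.24291944,  0.46940756, -0.04860285,  1.53367721,  0.02411142,
        1.14100377, -0.08230077]), 'joint_vel': array([ 0.00050278,  0.00018522,  0.00046234,  0.00051716,  0.00057029,
       -0.00109441, -0.00034059]), 'joint_efforts': array([-2.00035306e-04, -5.07971406e+01, -8.08919943e-02, -2.36148423e+01,
       -6.13617478e-02,  3.75790230e-02,  1.65019292e-04]), 'ee_pos': array([0.2355289 , 0.63194031, 0.22152938]), 'tool_rot': array([-1.31347217e-04,  1.77422920e-01,  9.84134237e-01, -9.45796782e-04]), 'contact_force': array([0.85457014, 0.02562469, 0.06690082]), 'wrist_torque': array([ 0.01370818,  0.01146002, -0.01377103]), 'finger_force': 0.0, 'width': 0.08718179349236976} -0.0187
scene {'fx': 447.3192504743191, 'fy': 447.3192504743191, 'cx': 324.4257331790643, 'cy': 198.3467962070977, 'R': array([[-0.63005948,  0.77637863, -0.01616416],
       [ 0.62352106,  0.49338354, -0.60646036],
       [-0.46286773, -0.3921848 , -0.7949494 ]]), 't': array([ 0.36836809, -0.27887631,  1.5726951 ])} 0.99576171875
side {'fx': 429.8048439072773, 'fy': 429.8048439072773, 'cx': 319.0908189071173, 'cy': 204.69656145129784, 'R': array([[ 0.96618757, -0.25771714,  0.00796556],
       [-0.15993753, -0.62326904, -0.76547742],
       [ 0.20224134,  0.73832078, -0.64341345]]), 't': array([-0.58004385,  0.13750049,  1.1325762 ])} 0.9960078125
```

View pics/scene0.png

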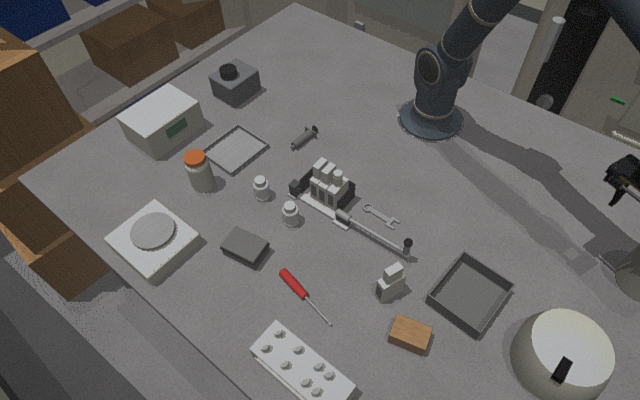

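View pics/side0.png

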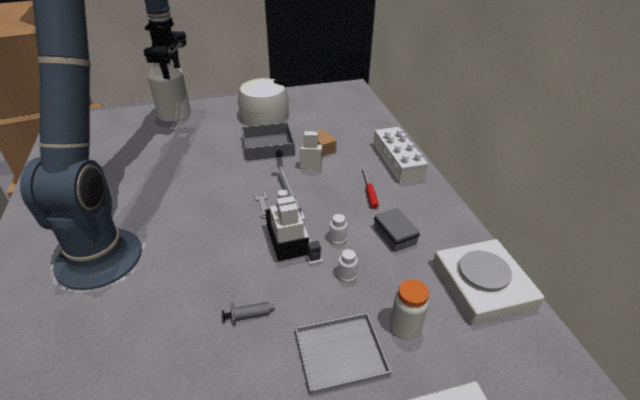

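The scene picture shows the tray (237,148), one syringe (305,138), bottles (261,187) and (290,213), rack (328,190), handle ball (408,242), spare (390,282) and crate (470,292). The side picture shows the same items. I count two bottles and one syringe. Next I'll build a metric top view from both depth maps.

```bash
cat > top.py <<'E'
from h import *
x0,x1,y0,y1,r=0.25,0.95,-0.55,0.65,0.0015
H=np.zeros((int((x1-x0)/r),int((y1-y0)/r)));C=np.zeros(H.shape+(3,),np.uint8)
for n in('scene','side'):
    f=np.load(f'pics/{n}0.npz');W=world(f,f['d']);ok=f['d']>0
    P=W[ok];col=f['p'][ok]
    i=((x1-P[:,0])/r).astype(int);j=((y1-P[:,1])/r).astype(int)
    m=(i>=0)&(i<H.shape[0])&(j>=0)&(j<H.shape[1])&(P[:,2]<.2)
    for a,b,z,k in zip(i[m],j[m],P[m,2],col[m]):
        if z>H[a,b]: H[a,b]=z;C[a,b]=k
H=cv2.morphologyEx(H.astype(np.float32),cv2.MORPH_CLOSE,np.ones((3,3)))
np.save('pics/H.npy',H)
v=cv2.applyColorMap(np.clip(H/.15*255,0,255).astype(np.uint8),cv2.COLORMAP_JET)
for k in range(1,12):
    j=int((y1-(y1-.05-.1*(k-1)))/r); cv2.putText(v,f'{y1-.05-.1*(k-1):.1f}',(j,10),0,.35,(255,255,255)); v[::8,j]=255
for x in np.arange(.3,.95,.1):
    i=int((x1-x)/r); cv2.putText(v,f'{x:.1f}',(0,i),0,.35,(255,255,255)); v[i,::8]=255
cv2.imwrite('pics/top.png',v)
f=np.load('pics/scene0.npz');a=cv2.cvtColor(f['p'],cv2.COLOR_RGB2BGR)[145:265,270:430]
f=np.load('pics/side0.npz');b=cv2.cvtColor(f['p'],cv2.COLOR_RGB2BGR)[140:260,230:390]
cv2.imwrite('pics/crop.png',np.vstack([cv2.resize(a,None,fx=3,fy=2.4),cv2.resize(b,None,fx=3,fy=2.4)]))
W=world(np.load('pics/scene0.npz'),np.load('pics/scene0.npz')['d'])
print(np.median(W[300:320,200:240,2]),np.std(W[300:320,200:240,2]))
E
python3 top.py
```

```text
-0.0003665180073306528 0.07671937126945853
```

View pics/top.png

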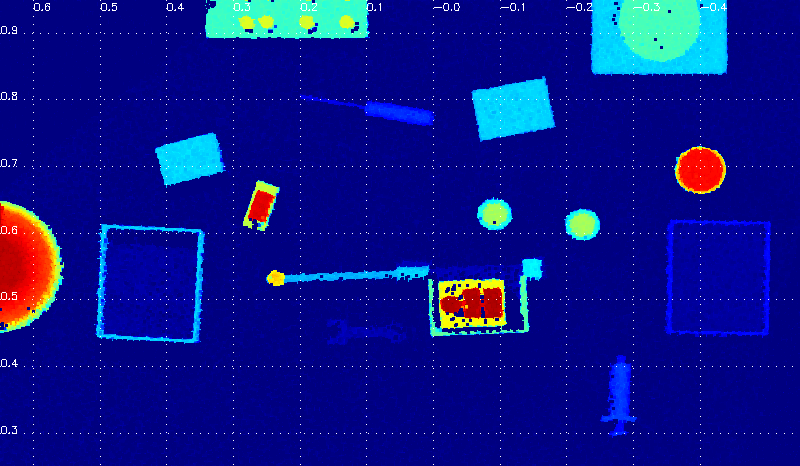

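View pics/crop.png

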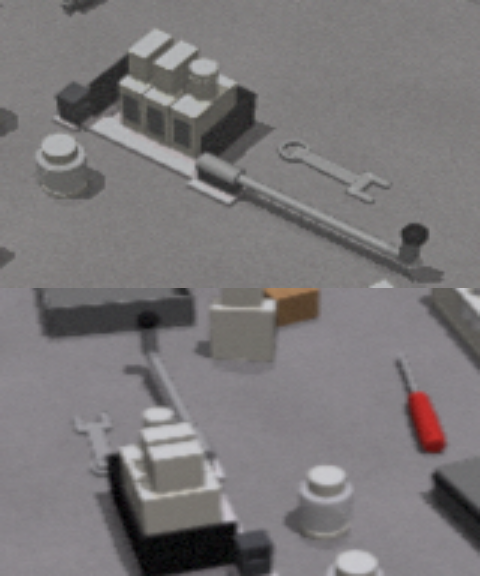

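The top view has x up and y falling to the right. The row sits at about x=0.50, y=0 to -0.1. The necked cassette is at the handle end and both plain ones are toward the keeper. The spare is at (0.64,0.26), the crate at (0.53,0.42), and the tray at (0.53,-0.43). The crop confirms the order and one round neck. Next I'll take precise poses.

```bash
cat > meas.py <<'E'
from h import *
def pts(names,zr,box):
    out=[]
    for n in names:
        f=np.load(f'pics/{n}.npz');W=world(f,f['d'])[f['d']>0]
        m=(W[:,2]>zr[0])&(W[:,2]<zr[1])&(W[:,0]>box[0])&(W[:,0]<box[1])&(W[:,1]>box[2])&(W[:,1]<box[3])
        out.append(W[m])
    return out
def show(tag,zr,box,names=('scene0','side0')):
    for n,P in zip(names,pts(names,zr,box)):
        if len(P)<5: print(tag,n,'few');continue
        c,s,a=cv2.minAreaRect(P[:,:2].astype(np.float32))
        print(tag,n,len(P),'rect c',np.round(c,4),'s',np.round(s,4),'a',round(a,1),'mean',np.round(P.mean(0),4), 'z98',round(np.percentile(P[:,2],98),4))
if __name__=='__main__':
    show('fresh tab',(.127,.16),(.55,.72,.2,.32))
    show('fresh body',(.078,.16),(.55,.72,.2,.32))
    show('handle',(.075,.12),(.5,.57,.2,.27))
    show('keeper',(.045,.07),(.52,.58,-.17,-.12))
    show('rod',(.038,.048),(.5,.57,.06,.21))
    show('row tabs',(.136,.16),(.44,.56,-.12,.03))
    show('row bodies',(.086,.102),(.44,.56,-.12,.03))
    show('crate',(.044,.06),(.42,.65,.33,.52))
    show('tray',(.014,.03),(.42,.65,-.52,-.33))
    show('b1',(.07,.1),(.58,.68,-.13,-.05)); show('b2',(.07,.1),(.58,.68,-.27,-.18))
    show('syr',(.01,.05),(.28,.44,-.34,-.23))
    # row profile of tab tops per mm-bin
    for n,P in zip(('scene','side'),pts(('scene0','side0'),(.136,.16),(.44,.56,-.12,.03))):
        h,_=np.histogram(P[:,1],np.arange(-.12,.02,.003));print(n,h)
E
python3 meas.py
```

```text
fresh tab scene0 174 rect c [0.64   0.2601] s [0.0239 0.0464] a 71.7 mean [0.6422 0.2608 0.1346] z98 0.1389
fresh tab side0 77 rect c [0.6402 0.2585] s [0.0281 0.0417] a 73.2 mean [0.6396 0.2552 0.1331] z98 0.1374
fresh body scene0 464 rect c [0.6409 0.2605] s [0.0308 0.0709] a 70.6 mean [0.6476 0.2624 0.1102] z98 0.1383
fresh body side0 311 rect c [0.6398 0.257 ] s [0.0312 0.0689] a 71.6 mean [0.6383 0.2512 0.1071] z98 0.1363
handle scene0 78 rect c [0.5325 0.2381] s [0.0199 0.0213] a 51.0 mean [0.5348 0.239  0.0944] z98 0.1044
handle side0 55 rect c [0.5305 0.23  ] s [0.0144 0.0191] a 76.4 mean [0.531  0.2292 0.0909] z98 0.1026
keeper scene0 98 rect c [ 0.5396 -0.1458] s [0.0289 0.0423] a 79.4 mean [ 0.5427 -0.143   0.0549] z98 0.0672
keeper side0 149 rect c [ 0.5408 -0.1481] s [0.0306 0.0426] a 84.4 mean [ 0.5406 -0.1462  0.0556] z98 0.0691
rod scene0 203 rect c [0.5359 0.1345] s [0.0147 0.1477] a 2.8 mean [0.5363 0.1359 0.0439] z98 0.0477
rod side0 108 rect c [0.5361 0.1346] s [0.0123 0.1484] a 2.2 mean [0.5351 0.1366 0.0444] z98 0.0477
row tabs scene0 291 rect c [ 0.4956 -0.0556
[... 1049 characters left out ...]
rect c [ 0.6116 -0.2209] s [0.0334 0.0339] a 5.2 mean [ 0.6132 -0.2201  0.0788] z98 0.0839
b2 side0 145 rect c [ 0.6135 -0.2248] s [0.0334 0.0318] a 72.8 mean [ 0.6123 -0.2277  0.0786] z98 0.0824
syr scene0 258 rect c [ 0.3547 -0.2716] s [0.1198 0.0499] a 7.3 mean [ 0.3551 -0.2735  0.0229] z98 0.0317
syr side0 562 rect c [ 0.3553 -0.2879] s [0.0482 0.1177] a 77.5 mean [ 0.356  -0.2855  0.0223] z98 0.0292
scene [ 0  0  0  0  0  0  3  6 15 15 15 11 18 16 15  0  0  6 12 11 13 17 13 16
 17  3  0  3  5  6 10  8  8 11  8  9  1  0  0  0  0  0  0  0  0  0]
side [ 0  0  0  0  1  7 26 16 18  8 19 14 11  6  0  1 24 24 16 12 15 13 11 10
  2  2  4 11 10  9  4  8  6  7  2  2  0  0  0  0  0  0  0  0  0  0]
```

move_arm(increments=[[0,0,0.14,0,0,0,-1],[0,0,0.14,0,0,0,-1],[0,0,0.14,0,0,0,-1],[0,0,0.14,0,0,0,-1],[0,0,0.14,0,0,0,-1],[0,0,0.14,0,0,0,-1],[0,0,0.14,0,0,0,-1],[0,0,0.14,0,0,0,-1],[0,0,0,-1,0.7,0,-1],[0,0,0,-1,0.7,0,-1],[0,0,0,-1,0.7,0,-1],[0,0,0,-1,0.7,0,-1],[0,0,0,-1,0.7,0,-1],[0,0,0,-1,0.7,0,-1],[0,0,0,-1,0.7,0,-1],[0,0,0,-1,0.7,0,-1],[0,0,0,-1,0.7,0,-1],[0,0,0,-1,0.7,0,-1],[0,0,0,-1,0.7,0,-1],[0,0,0,-1,0.7,0,-1]])

```text
clock: 2.1
ee_pos: [0.4582, 0.3402, 0.2222]
tool_rot: [-0.0, 0.692, 0.722, -0.0]
contact_force: [0.5, 0.3, 0.2]
width: 0.0868
finger_force: 0.0
```

```bash
cat > go.py <<'E'
# usage: go.py x y z heading_deg(tool x) : tool-frame deltas in shares
import sys
from h import *
from scipy.spatial.transform import Rotation as Ro
def go(x,y,z,hd):
    s=monitor.sense();q=s['tool_rot'];R=Ro.from_quat([q[1],q[2],q[3],q[0]])
    h=np.radians(hd);X=np.array([np.cos(h),np.sin(h),0]);Z=np.array([0,0,-1.]);Y=np.cross(Z,X)
    T=Ro.from_matrix(np.stack([X,Y,Z],1))
    rv=(R.inv()*T).as_rotvec()/np.radians(60)
    d=np.array([x,y,z])-s['ee_pos']
    print('t',round(s['clock'],2),'pos',np.round(s['ee_pos'],4),'w',round(s['width'],4),'F',np.round(s['contact_force'],1))
    print('turn shares',np.round(rv,3),'shift now',np.round(R.inv().apply(d)/.025,2),'shift after turn',np.round(T.inv().apply(d)/.025,2))
if __name__=='__main__': go(*map(float,sys.argv[1:5]))
E
python3 go.py .495 -.057 .22 92.4
```

```text
t 2.1 pos [0.4582 0.3402 0.2222] w 0.0868 F [0.5 0.3 0.2]
turn shares [-0.001  0.    -0.001] shift now [-15.94   0.81   0.09] shift after turn [-15.94   0.8    0.09]
```

move_arm(increments=[[0,0,0,-1,0.05,0,-1],[0,0,0,-1,0.05,0,-1],[0,0,0,-1,0.05,0,-1],[0,0,0,-1,0.05,0,-1],[0,0,0,-1,0.05,0,-1],[0,0,0,-1,0.05,0,-1],[0,0,0,-1,0.05,0,-1],[0,0,0,-1,0.05,0,-1],[0,0,0,-1,0.05,0,-1],[0,0,0,-1,0.05,0,-1],[0,0,0,-1,0.05,0,-1],[0,0,0,-1,0.05,0,-1],[0,0,0,-1,0.05,0,-1],[0,0,0,-1,0.05,0,-1],[0,0,0,-1,0.05,0,-1],[0,0,0,-0.95,0.05,0,-1],[0,0,0,0,0,0,-1],[0,0,0,0,0,0,-1]])

```text
clock: 3.9
ee_pos: [0.494, -0.0561, 0.2222]
tool_rot: [-0.0, 0.693, 0.721, -0.0]
contact_force: [0.5, -0.1, -0.4]
width: 0.0868
finger_force: 0.0
```

```bash
cat > w.py <<'E'
import sys
from meas import *
def snap(n,tag):
    p,d,c=grab(n,f'{tag}.png'); np.savez(f'pics/{tag}.npz',p=p,d=d,**{k:np.array(v) for k,v in c.items()})
if __name__=='__main__': snap(sys.argv[1],sys.argv[2])
E
python3 - <<'E'
from w import *
snap('wrist','w1')
from go import go; go(.495,-.057,.105,92.4)
th=np.radians(2.4);O=np.array([.4945,-.066]);R=np.array([[np.cos(th),-np.sin(th)],[np.sin(th),np.cos(th)]])
def rk(P): return (P[:,:2]-O)@R
for z in((.136,.16),(.084,.1),(.06,.078),(-.01,.02)):
    P=pts(('w1',),z,(.4,.62,-.2,.1))[0]
    if len(P)<20: print('few');continue
    Q=rk(P); print(z,len(P),'x',np.percentile(Q[:,0],[1,50,99]).round(4),'y',np.percentile(Q[:,1],[1,50,99]).round(4))
    h,e=np.histogram(Q[:,1],np.arange(-.08,.081,.002)); print(dict(zip((e[:-1]*1000).round().astype(int).tolist(),h.tolist())) if z[0]>.08 else '')
E
```

```text
t 3.95 pos [ 0.4941 -0.0553  0.2222] w 0.0871 F [ 0.3  0.3 -0.4]
turn shares [-0.001 -0.001 -0.   ] shift now [-0.07  0.04  4.69] shift after turn [-0.07  0.03  4.69]
(0.136, 0.16) 3111 x [-0.0206  0.      0.0214] y [-0.033   0.0064  0.0516]
{-80: 0, -78: 0, -76: 0, -74: 0, -72: 0, -70: 0, -68: 0, -66: 0, -64: 0, -62: 0, -60: 0, -58: 0, -56: 0, -54: 0, -52: 0, -50: 0, -48: 0, -46: 0, -44: 0, -42: 0, -40: 0, -38: 0, -36: 0, -34: 56, -32: 93, -30: 90, -28: 97, -26: 91, -24: 92, -22: 92, -20: 92, -18: 94, -16: 95, -14: 165, -12: 60, -10: 0, -8: 0, -6: 0, -4: 32, -2: 94, 0: 96, 2: 103, 4: 102, 6: 106, 8: 97, 10: 103, 12: 96, 14: 121, 16: 113, 18: 152, 20: 0, 22: 0, 24: 0, 26: 20, 28: 39, 30: 44, 32: 60, 34: 69, 36: 66, 38: 65, 40: 78, 42: 73, 44: 65, 46: 71, 48: 56, 50: 51, 52: 22, 54: 0, 56: 0, 58: 0, 60: 0, 62: 0, 64: 0, 66: 0, 68: 0, 70: 0, 72: 0, 74: 0, 76: 0, 78: 0}
(0.084, 0.1) 2510 x [-0.0343 -0.0035  0.0349] y [-0.0355  0.0289  0.0549]
{-80: 0, -78: 0, -76: 0, -74: 0, -72: 0, -70: 0, -68: 0, -66: 0, -64: 0, -62: 0, -60: 0, -58: 0, -56: 0, -54: 0, -52: 0, -50: 0, -48: 0, -46: 0, -44: 0, -42: 0, -40: 0, -38: 16, -36: 27, -34: 27, -32: 23, -30: 32, -28: 33, -26: 25, -24: 38, -22: 37, -20: 26, -18: 27, -16: 28, -14: 29, -12: 26, -10: 40, -8: 12, -6: 29, -4: 32, -2: 23, 0: 27, 2: 33, 4: 35, 6: 33, 8: 34, 10: 38, 12: 39, 14: 47, 16: 50, 18: 96, 20: 79, 22: 105, 24: 7, 26: 66, 28: 70, 30: 71, 32: 71, 34: 76, 36: 76, 38: 80, 40: 87, 42: 84, 44: 91, 46: 101, 48: 98, 50: 128, 52: 152, 54: 106, 56: 0, 58: 0, 60: 0, 62: 0, 64: 0, 66: 0, 68: 0, 70: 0, 72: 0, 74: 0, 76: 0, 78: 0}
(0.06, 0.078) 1486 x [-0.0456 -0.0319  0.1232] y [-0.0706  0.0235  0.0701]

(-0.01, 0.02) 25353 x [-0.0931  0.0244  0.1267] y [-0.131   0.0739  0.1645]
```

View pics/w1.png

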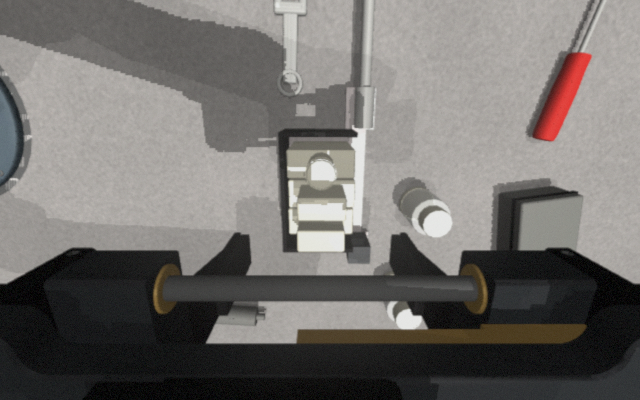

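The wrist view shows the row centred at column 320: neck (322,168), tabs (322,200) and (320,235). Bottles are at (432,215) and (405,312). Measured in the rack frame, the tab centres are at y = -22.5, +8 and +39.7 mm, and the outer wall faces are at ±70 mm as they should be. Next I'll grip the middle tab and slide both plain cassettes 28 mm to the keeper end.

move_arm(increments=[[0,0,0,-0.1,0,0.8,-1],[0,0,0,0,0,0.8,-1],[0,0,0,0,0,0.8,-1],[0,0,0,0,0,0.8,-1],[0,0,0,0,0,0.8,-1],[0,0,0,0,0,0.6,-1],[0,0,0,0,0,0,1],[0,0,0,0,0,0,1],[0,0,0,0,0,0,1],[0,0,0,0,0,0,1],[0,0,0,0,0,0,1],[0,0,0,0,0,0,1],[0,0,0,-0.2,0,0,1],[0,0,0,-0.2,0,0,1],[0,0,0,-0.2,0,0,1],[0,0,0,-0.2,0,0,1],[0,0,0,-0.2,0,0,1],[0,0,0,-0.1,0,0,1],[0,0,0,0,0,0,1]], newtons=25)

```text
clock: 5.85
ee_pos: [0.4956, -0.0869, 0.1075]
tool_rot: [0.0, 0.693, 0.721, -0.0]
contact_force: [0.9, 2.2, 3.3]
width: 0.0438
finger_force: 25.0
```

move_arm(increments=[[0,0,0,0,0,0,-1],[0,0,0,0,0,0,-1],[0,0,0,0,0,0,-1],[0,0,0,0,0,-1,-1],[0,0,0,0,0,-1,-1],[0,0,0,0.8,0,0,-1],[0,0,0,0.8,0,0,-1],[0,0,0,0.8,0,0,-1],[0,0,0,0,0,1,-1],[0,0,0,0,0,1,-1],[0,0,0,0,0,0,1],[0,0,0,0,0,0,1],[0,0,0,0,0,0,1],[0,0,0,0,0,0,1],[0,0,0,0,0,0,1],[0,0,0,0,0,0,1],[0,0,0,0.15,0,0,1],[0,0,0,0.15,0,0,1],[0,0,0,0.15,0,0,1],[0,0,0,0,0,0,1]], newtons=25)

```text
clock: 7.85
ee_pos: [0.4928, -0.0145, 0.1076]
tool_rot: [0.0, 0.692, 0.722, 0.0]
contact_force: [0.8, -2.2, 1.3]
width: 0.0249
finger_force: 24.9
```

```bash
python3 go.py .493 -.0155 .1075 92.4
```

```text
t 7.85 pos [ 0.4928 -0.0145  0.1076] w 0.0249 F [ 0.8 -2.2  1.3]
turn shares [0. 0. 0.] shift now [-0.04  0.01  0.  ] shift after turn [-0.04  0.01  0.  ]
```

move_arm(increments=[[0,0,0,0,0,0,-1],[0,0,0,0,0,0,-1],[0,0,0,0,0,0,-1],[0,0,0,0,0,-1,-1],[0,0,0,0,0,-1,-1],[0,0,0,0,0,-1,-1],[0,0,0,0.9,0.5,-1,-1],[0,0,0,0.9,0.53,0,-1],[0,0,0,0.9,0.53,0,-1],[0,0,0,0.9,0.53,0,-1],[0,0,0,0.9,0.53,0,-1],[0,0,0,0.9,0.53,0,-1],[0,0,0,0.9,0.53,0,-1],[0,0,0,0.9,0.53,0,-1],[0,0,0,0.9,0.53,0,-1],[0,0,0,0.9,0.53,0,-1],[0,0,0,0.9,0.53,0,-1],[0,0,0.116,0.8,0.5,0,-1],[0,0,0.116,0,0,0,-1],[0,0,0.116,0,0,0,-1]])

```text
clock: 9.85
ee_pos: [0.6388, 0.2598, 0.2067]
tool_rot: [-0.0, 0.813, 0.583, -0.001]
contact_force: [0.1, -1.0, -0.2]
width: 0.0868
finger_force: 0.0
```

```bash
python3 - <<'E'
from w import *
snap('wrist','w2')
show('tab',(.125,.16),(.55,.72,.2,.32),('w2',))
show('body',(.07,.16),(.55,.72,.2,.32),('w2',))
show('handle',(.078,.12),(.5,.57,.2,.27),('w2',))
from go import go; go(.639,.2598,.09,71.5)
E
```

```text
tab w2 1337 rect c [0.6417 0.2602] s [0.0222 0.0434] a 70.3 mean [0.6419 0.2616 0.1342] z98 0.1361
body w2 2764 rect c [0.6418 0.2608] s [0.0293 0.0692] a 70.3 mean [0.6428 0.265  0.112 ] z98 0.136
handle w2 66 rect c [0.5275 0.2453] s [0.0165 0.0048] a 34.5 mean [0.5294 0.246  0.0948] z98 0.0994
t 9.9 pos [0.6388 0.2592 0.2067] w 0.0869 F [-0.8 -0.1  0.3]
turn shares [-0.001  0.001 -0.008] shift now [0.03 0.   4.67] shift after turn [0.02 0.   4.67]
```

move_arm(increments=[[0,0,0.012,0.08,0.1,0,-1],[0,0,0,0,0,0.9,-1],[0,0,0,0,0,0.9,-1],[0,0,0,0,0,0.9,-1],[0,0,0,0,0,0.9,-1],[0,0,0,0,0,0.67,-1],[0,0,0,0,0,0,1],[0,0,0,0,0,0,1],[0,0,0,0,0,0,1],[0,0,0,0,0,0,1],[0,0,0,0,0,0,1],[0,0,0,0,0,0,1],[0,0,0,0,0,-0.5,1],[0,0,0,0,0,-1,1],[0,0,0,0,0,-1,1],[0,0,0,0,0,-1,1],[0,0,0,0,0,-1,1],[0,0,0,0,0,-1,1],[0,0,0,0,0,-1,1]], newtons=45)

```text
clock: 11.8
ee_pos: [0.6416, 0.2597, 0.265]
tool_rot: [-0.0, 0.815, 0.579, 0.0]
contact_force: [-0.5, 0.5, -2.2]
width: 0.0436
finger_force: 44.9
```

```bash
python3 - <<'E'
from go import go
# slot centre rack y .015
go(.4945-.015*.0419,-.066+.015,.262,92.4)
E
```

```text
t 11.8 pos [0.6416 0.2597 0.265 ] w 0.0436 F [-0.5  0.5 -2.2]
turn shares [ 0.    -0.    -0.361] shift now [-13.68  -1.48   0.12] shift after turn [-12.17  -6.43   0.12]
```

move_arm(increments=[[0,0,-0.12,0,0,0,1],[0,0,-0.12,0,0,0,1],[0,0,-0.12,0,0,0,1],[0,0,0,-0.94,-0.495,0,1],[0,0,0,-0.94,-0.495,0,1],[0,0,0,-0.94,-0.495,0,1],[0,0,0,-0.94,-0.495,0,1],[0,0,0,-0.94,-0.495,0,1],[0,0,0,-0.94,-0.495,0,1],[0,0,0,-0.94,-0.495,0,1],[0,0,0,-0.94,-0.495,0,1],[0,0,0,-0.94,-0.495,0,1],[0,0,0,-0.94,-0.495,0,1],[0,0,0,-0.94,-0.495,0,1],[0,0,0,-0.94,-0.495,0,1],[0,0,0,-0.9,-0.49,0,1],[0,0,0,0,0,0,1],[0,0,0,0,0,0,1]])

```text
clock: 13.6
ee_pos: [0.4938, -0.0513, 0.2639]
tool_rot: [0.0, 0.693, 0.721, 0.001]
contact_force: [0.0, 0.3, -1.6]
width: 0.0431
finger_force: 44.9
```

```bash
python3 - <<'E'
from w import *
from go import go
snap('wrist','w3')
th=np.radians(2.4);O=np.array([.4945,-.066]);R=np.array([[np.cos(th),-np.sin(th)],[np.sin(th),np.cos(th)]])
for n in ('scene','side'): snap(n,n+'1')
for n in ('w3','scene1','side1'):
  for z in((.13,.15),(.086,.1),(.152,.24),(.245,.27)):
    P=pts((n,),z,(.44,.56,-.145,.01))[0]
    if len(P)<10: print(n,z,'few');continue
    Q=(P[:,:2]-O)@R
    h,e=np.histogram(Q[:,1],np.arange(-.08,.081,.004)); print(n,z,'x',np.percentile(Q[:,0],[2,98]).round(3),[f'{int(round(k*1000))}:{v}' for k,v in zip(e,h) if v])
go(.4945-.015*.0419,-.066+.015,.108,92.4)
E
```

```text
w3 (0.13, 0.15) x [-0.012  0.012] ['24:11', '28:68', '32:89', '36:99', '40:106', '44:104', '48:94', '52:25']
w3 (0.086, 0.1) x [-0.034  0.034] ['12:56', '16:152', '20:69', '24:63', '28:97', '32:120', '36:116', '40:118', '44:160', '48:150', '52:236']
w3 (0.152, 0.24) x [-0.033  0.033] ['28:2414']
w3 (0.245, 0.27) x [-0.032  0.032] ['16:98', '20:173', '24:1510', '28:236']
scene1 (0.13, 0.15) x [-0.013  0.021] ['-36:10', '-32:15', '-28:10', '-24:10', '-20:8', '-16:7', '-4:3', '0:2', '4:5', '8:4', '12:6', '16:9', '28:6', '32:11', '36:16', '40:9', '44:15', '48:13', '52:12']
scene1 (0.086, 0.1) x [-0.033  0.035] ['-40:4', '-36:8', '-32:9', '-28:6', '-24:8', '-20:7', '-16:14', '-12:9', '-8:7', '-4:6', '0:8', '4:8', '8:10', '12:13', '16:20', '20:15', '24:4', '28:14', '32:10', '36:15', '40:20', '44:18', '48:31', '52:32', '56:12']
scene1 (0.152, 0.24) x [-0.033  0.036] ['0:8', '4:22', '8:28', '12:25', '16:22', '20:19', '24:29', '28:196', '32:123']
scene1 (0.245, 0.27) x [-0.032  0.033] ['0:2', '4:6', '8:5', '12:9', '16:9', '20:13', '24:73', '28:34']
side1 (0.13, 0.15) x [-0.022  0.021] ['-40:51', '-36:37', '-32:21', '-28:19', '-24:24', '-20:12', '-16:3', '-12:4', '-8:39', '-4:27', '0:20', '4:18', '8:17', '12:11', '16:1', '24:12', '28:7', '32:2']
side1 (0.086, 0.1) x [-0.035  0.034] ['-48:1', '-44:41', '-40:62', '-36:32', '-32:14', '-28:11', '-24:9', '-20:8', '-16:7', '-12:10', '-8:11', '-4:6', '0:7', '4:7', '8:5', '12:5', '16:2', '20:6', '24:12', '28:8', '32:4', '36:9', '40:4', '44:8', '48:7', '52:2']
side1 (0.152, 0.24) x [-0.034  0.034] ['-4:141', '0:549', '4:33', '8:9', '12:8', '16:4', '20:4', '24:9', '28:3']
side1 (0.245, 0.27) x [-0.032  0.032] ['-4:4', '0:41', '4:140', '8:18', '12:9', '16:3', '20:6', '24:4', '28:1']
t 13.75 pos [ 0.4942 -0.0498  0.2634] w 0.0435 F [-0.2  0.7 -2. ]
turn shares [ 0.    -0.     0.001] shift now [-0.05 -0.02  6.22] shift after turn [-0.05 -0.02  6.22]
```

```bash
python3 - <<'E'
import cv2,numpy as np
a=cv2.imread('pics/scene1.png')[120:250,260:420];b=cv2.imread('pics/side1.png')[140:270,230:390]
cv2.imwrite('pics/crop1.png',np.hstack([cv2.resize(a,None,fx=2.4,fy=2.4,interpolation=2),cv2.resize(b,None,fx=2.4,fy=2.4,interpolation=2)]))
E
```

```text
(no output)
```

View pics/crop1.png

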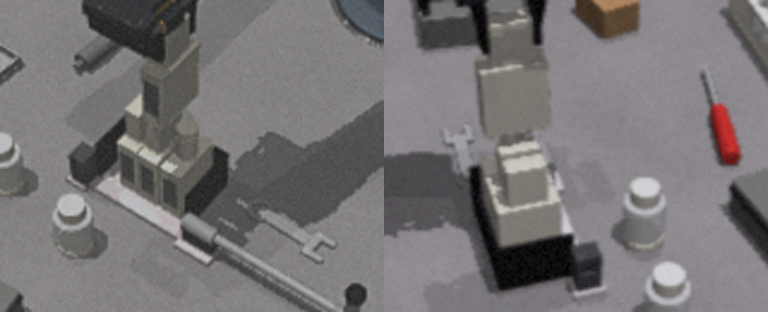

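The crop shows the spare held above the row and the three cassettes still in their original places, so the grip slid along the tabs without moving them. I'll set the spare down on clear bench in front and redo the sliding with a harder grip that has fully settled first.

move_arm(increments=[[0,0,0,0.4,0.65,0,1],[0,0,0,0.4,0.65,0,1],[0,0,0,0.4,0.65,0,1],[0,0,0,0.4,0.65,0,1],[0,0,0,0.4,0.65,0,1],[0,0,0,0.4,0.65,0,1],[0,0,0,0.4,0.65,0,1],[0,0,0,0.4,0.65,0,1],[0,0,0,0.4,0.6,0,1],[0,0,0,0.5,0.6,0,1],[0,0,0,0,0,0.9,1],[0,0,0,0,0,0.9,1],[0,0,0,0,0,0.9,1],[0,0,0,0,0,0.9,1],[0,0,0,0,0,0.9,1],[0,0,0,0,0,0.9,1],[0,0,0,0,0,0.6,1],[0,0,0,0,0,0.3,1],[0,0,0,0,0,0.1,1],[0,0,0,0,0,0,1]])

```text
clock: 15.75
ee_pos: [0.6501, 0.0583, 0.1039]
tool_rot: [0.0, 0.692, 0.722, 0.001]
contact_force: [-0.4, -0.0, -2.3]
width: 0.0438
finger_force: 44.9
```

```bash
python3 go.py .494 -.058 .108 92.4
```

```text
t 15.75 pos [0.6501 0.0583 0.1039] w 0.0438 F [-0.4 -0.  -2.3]
turn shares [ 0.001 -0.    -0.   ] shift now [-4.39 -6.43 -0.17] shift after turn [-4.39 -6.43 -0.16]
```

move_arm(increments=[[0,0,0,0,0,0.12,1],[0,0,0,0,0,0,1],[0,0,0,0,0,0,-1],[0,0,0,0,0,0,-1],[0,0,0,0,0,0,-1],[0,0,0,0,0,0,-1],[0,0,0,0,0,-1,-1],[0,0,0,0,0,-1,-1],[0,0,0,0,0,-1,-1],[0,0,0,-0.55,-0.8,-0.2,-1],[0,0,0,-0.55,-0.8,0,-1],[0,0,0,-0.55,-0.8,0,-1],[0,0,0,-0.55,-0.8,0,-1],[0,0,0,-0.55,-0.8,0,-1],[0,0,0,-0.55,-0.8,0,-1],[0,0,0,-0.55,-0.8,0,-1],[0,0,0,-0.55,-0.83,0,-1],[0,0,0,0,0,1,-1],[0,0,0,0,0,1,-1],[0,0,0,0,0,1,-1]])

```text
clock: 17.75
ee_pos: [0.4936, -0.0586, 0.1048]
tool_rot: [0.0, 0.693, 0.721, 0.001]
contact_force: [0.2, 0.9, 0.3]
width: 0.0868
finger_force: 0.0
```

move_arm(increments=[[0,0,0,0,0,0,1],[0,0,0,0,0,0,1],[0,0,0,0,0,0,1],[0,0,0,0,0,0,1],[0,0,0,0,0,0,1],[0,0,0,0,0,0,1],[0,0,0,0,0,0,1],[0,0,0,0,0,0,1],[0,0,0,0,0,0,1],[0,0,0,0,0,0,1],[0,0,0,-0.05,0,0,1],[0,0,0,-0.1,0,0,1],[0,0,0,-0.1,0,0,1],[0,0,0,-0.1,0,0,1],[0,0,0,-0.1,0,0,1]], newtons=50)

```text
clock: 19.25
ee_pos: [0.4945, -0.0674, 0.1057]
tool_rot: [-0.001, 0.692, 0.722, 0.002]
contact_force: [0.3, 6.0, 6.0]
width: 0.0439
finger_force: 50.0
```

```bash
cat > row.py <<'E'
from w import *
import sys
def row(tag):
    th=np.radians(2.4);O=np.array([.4945,-.066]);R=np.array([[np.cos(th),-np.sin(th)],[np.sin(th),np.cos(th)]])
    snap('scene',tag)
    P=pts((tag,),(.132,.15),(.46,.53,-.145,.01))[0]; Q=(P[:,:2]-O)@R
    h,e=np.histogram(Q[:,1],np.arange(-.08,.081,.003)); print(' '.join(f'{int(round(k*1000))}:{v}' for k,v in zip(e,h) if v))
    P=pts((tag,),(.08,.1),(.52,.535,-.145,.01))[0]; Q=(P[:,:2]-O)@R   # front strip of body tops
    h,e=np.histogram(Q[:,1],np.arange(-.08,.081,.003)); print('front',' '.join(f'{int(round(k*1000))}:{v}' for k,v in zip(e,h) if v))
if __name__=='__main__':
    row(sys.argv[1]); from go import go; go(.494,-.058,.108,92.4)
E
python3 row.py s2
```

```text
-41:2 -38:2 -35:2 -32:1 -29:2 -8:3 -5:5 -2:1 4:2 7:7 10:11 28:3 31:9 34:7 37:7 40:10 43:11 46:14 49:7 52:8
front -47:1 -44:5 -41:2 -38:1 -35:2 -32:4 -29:3 -26:2 -23:4 -20:2 -17:3 -14:2 -11:2 -8:3 -5:4 -2:6 1:4 4:4 7:4 10:7 13:2 25:1 28:3 31:6 34:3 37:3 40:5 43:2 46:6 49:5 52:5 55:2
t 19.3 pos [ 0.4945 -0.068   0.1057] w 0.0436 F [0.6 4.1 6.3]
turn shares [ 0.001 -0.003 -0.001] shift now [ 0.4  -0.   -0.09] shift after turn [ 0.4  -0.   -0.09]
```

move_arm(increments=[[0,0,0,-0.08,0,0,1],[0,0,0,-0.08,0,0,1],[0,0,0,-0.08,0,0,1],[0,0,0,-0.08,0,0,1],[0,0,0,-0.08,0,0,1],[0,0,0,-0.08,0,0,1],[0,0,0,-0.08,0,0,1],[0,0,0,-0.08,0,0,1],[0,0,0,-0.08,0,0,1],[0,0,0,0,0,0,1]])

```text
clock: 20.3
ee_pos: [0.4953, -0.086, 0.1057]
tool_rot: [-0.001, 0.692, 0.722, 0.001]
contact_force: [1.3, 4.2, 6.2]
width: 0.0433
finger_force: 50.0
```

```bash
python3 row.py s3
```

```text
-62:1 -59:2 -56:2 -53:1 -50:3 -29:2 -26:2 -23:3 -17:1 -14:6 -11:16 -8:5 28:3 31:9 34:7 37:10 40:8 43:13 46:7 49:10 52:8 55:1
front -65:4 -62:2 -59:4 -56:1 -53:2 -50:5 -47:1 -44:2 -41:3 -38:2 -35:4 -32:1 -29:3 -26:5 -23:6 -20:3 -17:4 -14:4 -11:5 -8:6 -5:1 28:5 31:5 34:6 37:3 40:6 43:5 46:5 49:3 52:5 55:3
t 20.35 pos [ 0.4953 -0.0859  0.1057] w 0.0437 F [-0.2  4.   7.4]
turn shares [ 0.001 -0.003 -0.   ] shift now [ 1.12 -0.   -0.09] shift after turn [ 1.12 -0.   -0.09]
```

move_arm(increments=[[0,0,0,0,0,0,-1],[0,0,0,0,0,0,-1],[0,0,0,0,0,0,-1],[0,0,0,0,0,0,-1],[0,0,0,0,0,0,-1],[0,0,0,0,0,0,-1],[0,0,0,0,0,-1,-1],[0,0,0,0,0,-1,-1],[0,0,0,0.8,0,0,-1],[0,0,0,0.8,0,0,-1],[0,0,0,0.8,0,0,-1],[0,0,0,0,0,1,-1],[0,0,0,0,0,0.9,-1],[0,0,0,0,0,0,1],[0,0,0,0,0,0,1],[0,0,0,0,0,0,1],[0,0,0,0,0,0,1],[0,0,0,0,0,0,1],[0,0,0,0,0,0,1],[0,0,0,0,0,0,1]])

```text
clock: 22.35
ee_pos: [0.4923, -0.0277, 0.108]
tool_rot: [0.0, 0.692, 0.722, 0.0]
contact_force: [0.4, 0.1, 0.3]
width: 0.0395
finger_force: 0.0
```

move_arm(increments=[[0,0,0,0,0,0,1],[0,0,0,0,0,0,1],[0,0,0,0,0,0,1],[0,0,0,0,0,0,1],[0,0,0,0,0,0,1],[0,0,0,0.05,0,0,1],[0,0,0,0.05,0,0,1],[0,0,0,0.05,0,0,1],[0,0,0,0.05,0,0,1],[0,0,0,0.05,0,0,1],[0,0,0,0.05,0,0,1],[0,0,0,0.05,0,0,1],[0,0,0,0.05,0,0,1],[0,0,0,0.05,0,0,1],[0,0,0,0,0,0,1]])

```text
clock: 23.85
ee_pos: [0.4917, -0.017, 0.1078]
tool_rot: [0.0, 0.693, 0.721, -0.0]
contact_force: [0.0, -2.6, -0.2]
width: 0.0249
finger_force: 50.0
```

```bash
python3 row.py s4
```

```text
-62:11 -59:8 -56:13 -53:16 -50:15 -47:12 -44:15 -41:30 -38:4 -32:6 -29:10 -26:6 -23:9 -20:5 55:1 58:2 61:4 64:1
front -65:2 -62:6 -59:4 -56:4 -53:5 -50:5 -47:4 -44:4 -41:4 -38:5 -35:3 -32:2 -29:5 -26:1 -23:4 -20:4 -17:3 -14:2 -11:3 -8:5 -5:3 37:4 40:3 43:2 46:3 49:4 52:4 55:4 58:3 61:3 64:3
t 23.9 pos [ 0.4916 -0.017   0.1078] w 0.0249 F [ 0.2 -2.9 -0.2]
turn shares [-0.     0.    -0.001] shift now [-1.64  0.03 -0.01] shift after turn [-1.64  0.03 -0.01]
```

move_arm(increments=[[0,0,0,0,0,0,-1],[0,0,0,0,0,0,-1],[0,0,0,0,0,0,-1],[0,0,0,0,0,0,-1],[0,0,0,0,0,0,-1],[0,0,0,0,0,0,-1],[0,0,0,0,0,-1,-1],[0,0,0,0,0,-1,-1],[0,0,0,0,0,-0.5,-1],[0,0,0,0.34,0.8,0,-1],[0,0,0,0.34,0.8,0,-1],[0,0,0,0.34,0.8,0,-1],[0,0,0,0.34,0.8,0,-1],[0,0,0,0.34,0.8,0,-1],[0,0,0,0.34,0.8,0,-1],[0,0,0,0.34,0.8,0,-1],[0,0,0,0.34,0.85,0,-1]])

```text
clock: 25.6
ee_pos: [0.6503, 0.0586, 0.1696]
tool_rot: [-0.0, 0.692, 0.722, -0.0]
contact_force: [-0.2, 0.2, 0.5]
width: 0.0872
finger_force: 0.0
```

```bash
python3 - <<'E'
from w import *
snap('wrist','w4')
show('freshtab',(.12,.16),(.6,.72,.0,.12),('s4','w4'))
from go import go; go(.65,.0583,.1,92.4)
E
```

```text
freshtab s4 170 rect c [0.6508 0.0606] s [0.0465 0.0232] a 2.1 mean [0.6528 0.0617 0.1329] z98 0.1389
freshtab w4 1938 rect c [0.6511 0.0594] s [0.0436 0.022 ] a 2.4 mean [0.651  0.0613 0.1335] z98 0.1361
t 25.65 pos [0.6538 0.0611 0.1695] w 0.0868 F [3.8 1.4 0.8]
turn shares [ 0.003 -0.001  0.002] shift now [-0.11 -0.16  2.78] shift after turn [-0.11 -0.15  2.78]
```

move_arm(increments=[[0,0,0,0,0,0.7,-1],[0,0,0,0,0,0.7,-1],[0,0,0,0,0,0.7,-1],[0,0,0,0,0,0.68,-1],[0,0,0,0,0,0,1],[0,0,0,0,0,0,1],[0,0,0,0,0,0,1],[0,0,0,0,0,0,1],[0,0,0,0,0,0,1],[0,0,0,0,0,0,1],[0,0,0,0,0,0,1],[0,0,0,0,0,0,1],[0,0,0,0,0,-0.4,1],[0,0,0,0,0,-1,1],[0,0,0,0,0,-1,1],[0,0,0,0,0,-1,1],[0,0,0,0,0,-1,1],[0,0,0,0,0,-1,1],[0,0,0,0,0,-1,1]], newtons=50)

```text
clock: 27.55
ee_pos: [0.6494, 0.0579, 0.262]
tool_rot: [-0.0, 0.693, 0.721, -0.0]
contact_force: [0.4, -0.5, -2.0]
width: 0.0438
finger_force: 49.9
```

```bash
python3 go.py .4939 -.051 .25 92.4
```

```text
t 27.55 pos [0.6494 0.0579 0.262 ] w 0.0438 F [ 0.4 -0.5 -2. ]
turn shares [-0.001 -0.    -0.001] shift now [-4.1  -6.39  0.48] shift after turn [-4.09 -6.4   0.48]
```

move_arm(increments=[[0,0,0,-0.51,-0.8,0,1],[0,0,0,-0.51,-0.8,0,1],[0,0,0,-0.51,-0.8,0,1],[0,0,0,-0.51,-0.8,0,1],[0,0,0,-0.51,-0.8,0,1],[0,0,0,-0.51,-0.8,0,1],[0,0,0,-0.51,-0.8,0,1],[0,0,0,-0.51,-0.8,0,1],[0,0,0,0,0,0,1],[0,0,0,0,0,0,1],[0,0,0,0,0,0,1],[0,0,0,0,0,0,1]])

```text
clock: 28.75
ee_pos: [0.4949, -0.0498, 0.2607]
tool_rot: [0.0, 0.692, 0.722, -0.0]
contact_force: [-1.2, 0.4, -1.7]
width: 0.0438
finger_force: 49.9
```

```bash
python3 - <<'E'
from w import *
from go import go
snap('wrist','w5');snap('scene','s5');snap('side','d5')
th=np.radians(2.4);O=np.array([.4945,-.066]);R=np.array([[np.cos(th),-np.sin(th)],[np.sin(th),np.cos(th)]])
for n,z in (('w5',(.086,.1)),('w5',(.16,.23)),('w5',(.13,.15)),('s5',(.16,.22)),('d5',(.16,.22)),('s5',(.084,.1)),('d5',(.084,.1))):
    P=pts((n,),z,(.44,.56,-.145,.01))[0]; Q=(P[:,:2]-O)@R
    h,e=np.histogram(Q[:,1],np.arange(-.08,.081,.003)); print(n,z,'x',np.percentile(Q[:,0],[2,98]).round(3),' '.join(f'{int(round(k*1000))}:{v}' for k,v in zip(e,h) if v))
go(.4939,-.051,.108,92.4)
E
```

```text
w5 (0.086, 0.1) x [-0.034  0.033] 34:65 37:72 40:94 43:96 46:77 49:110 52:100 55:107 58:144 61:170 64:75
w5 (0.16, 0.23) x [-0.031  0.034] 31:2041
w5 (0.13, 0.15) x [-0.012  0.011] 34:7 37:37 40:61 43:73 46:84 49:87 52:87 55:75 58:64 61:43
s5 (0.16, 0.22) x [-0.032  0.037] 1:7 4:10 7:12 10:12 13:13 16:13 19:15 22:9 25:14 28:30 31:198 34:6
d5 (0.16, 0.22) x [-0.034  0.035] -5:2 -2:187 1:311 4:35 7:5 10:2 13:6 19:5 22:2 25:4 28:2
s5 (0.084, 0.1) x [-0.034  0.034] -65:5 -62:2 -59:8 -56:6 -53:9 -50:5 -47:7 -44:6 -41:12 -38:9 -35:5 -32:5 -29:6 -26:7 -23:5 -20:7 -17:4 -14:13 -11:18 -8:29 -5:4 34:4 37:10 40:10 43:9 46:10 49:13 52:16 55:15 58:20 61:22 64:29 67:1
d5 (0.084, 0.1) x [-0.035  0.034] -71:19 -68:55 -65:42 -62:33 -59:4 -56:15 -53:7 -50:5 -47:11 -44:6 -41:4 -38:9 -35:6 -32:10 -29:4 -26:9 -23:2 -20:8 -17:4 -14:5 -11:4 -8:1 28:2 31:9 34:13 37:10 40:5 43:12 46:9 49:13 52:16 55:6 58:10 61:12
t 28.9 pos [ 0.4947 -0.0501  0.2606] w 0.0438 F [ 0.3  0.3 -1.1]
turn shares [-0.  0. -0.] shift now [-0.03 -0.03  6.1 ] shift after turn [-0.04 -0.03  6.1 ]
```

move_arm(increments=[[0,0,0,-0.1,0,0,1],[0,0,0,0,0,0.5,1],[0,0,0,0,0,0.5,1],[0,0,0,0,0,0.5,1],[0,0,0,0,0,0.5,1],[0,0,0,0,0,0.5,1],[0,0,0,0,0,0.5,1],[0,0,0,0,0,0.5,1],[0,0,0,0,0,0.5,1],[0,0,0,0,0,0.5,1],[0,0,0,0,0,0.5,1],[0,0,0,0,0,0.4,1],[0,0,0,0,0,0.3,1],[0,0,0,0,0,0.2,1],[0,0,0,0,0,0.1,1],[0,0,0,0,0,0,1]])

```text
clock: 30.5
ee_pos: [0.4945, -0.0529, 0.1107]
tool_rot: [-0.0, 0.692, 0.721, 0.0]
contact_force: [-0.1, 0.5, -2.7]
width: 0.0436
finger_force: 49.9
```

move_arm(increments=[[0,0,0,0,0,0.08,1],[0,0,0,0,0,0.06,1],[0,0,0,0,0,0,1],[0,0,0,0,0,0,-1],[0,0,0,0,0,0,-1],[0,0,0,0,0,0,-1],[0,0,0,0,0,0,-1],[0,0,0,0,0,0,-1],[0,0,0,0,0,0,-1],[0,0,0,0,0,0,-1],[0,0,0,0,0,-1,-1],[0,0,0,0,0,-1,-1],[0,0,0,0,0,-1,-1],[0,0,0,0,0,-1,-1]])

```text
clock: 31.9
ee_pos: [0.4942, -0.053, 0.2082]
tool_rot: [-0.0, 0.692, 0.721, -0.0]
contact_force: [0.6, 1.1, -0.1]
width: 0.0871
finger_force: 0.0
```

```bash
python3 - <<'E'
from w import *
from go import go
snap('wrist','w6');snap('scene','s6');snap('side','d6')
th=np.radians(2.4);O=np.array([.4945,-.066]);R=np.array([[np.cos(th),-np.sin(th)],[np.sin(th),np.cos(th)]])
for n,z in (('w6',(.125,.16)),('s6',(.132,.155)),('w6',(.086,.1))):
    P=pts((n,),z,(.44,.56,-.145,.01))[0]; Q=(P[:,:2]-O)@R
    h,e=np.histogram(Q[:,1],np.arange(-.08,.081,.003)); print(n,z,'x',np.percentile(Q[:,0],[2,98]).round(3),' '.join(f'{int(round(k*1000))}:{v}' for k,v in zip(e,h) if v))
    for lo,hi in ((-.065,-.035),(-.032,-.005),(.003,.028),(.035,.066)):
        m=(Q[:,1]>lo)&(Q[:,1]<hi)
        if m.sum()>5: print('  z',np.percentile(P[m,2],[5,50,95]).round(4),'x',np.percentile(Q[m,0],[2,98]).round(4))
show('handle',(.07,.12),(.5,.57,.2,.27),('s6','d6'))
show('b1',(.07,.1),(.55,.7,-.15,-.03),('s6','d6')); show('b2',(.07,.1),(.55,.7,-.3,-.16),('s6','d6'))
show('syr',(.01,.05),(.26,.44,-.36,-.2),('s6','d6'))
# handle target: j~?; handle pos by rack y
go(.53,.27,.13,92.4)
E
```

```text
w6 (0.125, 0.16) x [-0.02   0.021] -47:97 -44:173 -41:443 -32:90 -29:154 -26:156 -23:150 -20:157 -17:154 -14:173 -11:437 1:43 4:160 7:169 10:180 13:169 16:172 19:187 22:446 25:14 34:10 37:56 40:91 43:106 46:129 49:119 52:118 55:121 58:110 61:79
  z [0.1276 0.14   0.1434] x [-0.0207  0.0211]
  z [0.1281 0.1425 0.1438] x [-0.0208  0.0207]
  z [0.1296 0.1427 0.1439] x [-0.0191  0.0224]
  z [0.1354 0.1427 0.1439] x [-0.0125  0.0116]
s6 (0.132, 0.155) x [-0.02   0.022] -62:6 -59:11 -56:11 -53:8 -50:12 -47:8 -44:7 -41:13 -38:2 -32:4 -29:6 -26:8 -23:9 -20:10 -17:13 -14:13 -11:28 -8:2 1:2 4:10 7:19 10:14 13:14 16:18 19:12 22:22 25:20 37:2 40:7 43:12 46:6 49:11 52:8 55:11 58:10 61:10 64:1
  z [0.1347 0.1423 0.1458] x [-0.0108  0.0215]
  z [0.1328 0.1416 0.1449] x [-0.0221  0.0216]
  z [0.1338 0.1425 0.1456] x [-0.0204  0.0229]
  z [0.1347 0.1418 0.1463] x [-0.0145  0.0114]
w6 (0.086, 0.1) x [-0.034  0.035] -65:37 -62:43 -59:38 -56:40 -53:33 -50:43 -47:39 -44:39 -41:38 -38:42 -35:42 -32:39 -29:48 -26:53 -23:53 -20:63 -17:45 -14:41 -11:45 -8:58 -2:18 1:48 4:50 7:47 10:58 13:55 16:61 19:69 22:14
[... 556 characters left out ...]
86  0.079 ] z98 0.0834
b1 d6 114 rect c [ 0.6301 -0.0941] s [0.0347 0.0326] a 40.6 mean [ 0.628  -0.0966  0.0782] z98 0.0824
b2 s6 100 rect c [ 0.6117 -0.2232] s [0.0345 0.0346] a 17.8 mean [ 0.6131 -0.2206  0.0788] z98 0.0831
b2 d6 147 rect c [ 0.6134 -0.2253] s [0.0335 0.032 ] a 77.3 mean [ 0.6125 -0.2277  0.0784] z98 0.0822
syr s6 66 rect c [ 0.3575 -0.272 ] s [0.1166 0.0502] a 5.8 mean [ 0.3698 -0.276   0.0211] z98 0.0311
syr d6 562 rect c [ 0.3553 -0.2876] s [0.0519 0.1172] a 76.3 mean [ 0.356  -0.2855  0.0223] z98 0.0294
t 32.05 pos [ 0.4954 -0.053   0.2085] w 0.0873 F [-0.8  0.3  0.3]
turn shares [ 0.003 -0.001 -0.001] shift now [12.85  1.91  3.15] shift after turn [12.85  1.92  3.14]
```

move_arm(increments=[[0,0,0,1,0.15,0,1],[0,0,0,1,0.15,0,1],[0,0,0,1,0.15,0,1],[0,0,0,1,0.15,0,1],[0,0,0,1,0.15,0,1],[0,0,0,1,0.15,0,1],[0,0,0,1,0.15,0,1],[0,0,0,1,0.15,0,1],[0,0,0,1,0.15,0,1],[0,0,0,1,0.15,0,1],[0,0,0,1,0.15,0,1],[0,0,0,1,0.15,0,1],[0,0,0,0.85,0.12,0,1],[0,0,0,0,0,1,1],[0,0,0,0,0,1,1],[0,0,0,0,0,1,1],[0,0,0,0,0,1,1],[0,0,0,0,0,1,1],[0,0,0,0,0,1,1],[0,0,0,0,0,0,1]])

```text
clock: 34.05
ee_pos: [0.5262, 0.2685, 0.0532]
tool_rot: [-0.001, 0.692, 0.721, -0.004]
contact_force: [-0.9, -0.5, -1.0]
width: 0.0002
finger_force: 0.0
```

```bash
python3 go.py .538 .087 .057 92.4
```

```text
t 34.05 pos [0.5262 0.2685 0.0532] w 0.0002 F [-0.9 -0.5 -1. ]
turn shares [-0.007  0.004 -0.001] shift now [-7.27  0.17 -0.12] shift after turn [-7.27  0.17 -0.15]
```

move_arm(increments=[[0,0,0,0,0.17,-0.2,1],[0,0,0,-0.4,0,0,1],[0,0,0,-0.4,0,0,1],[0,0,0,-0.4,0,0,1],[0,0,0,-0.4,0,0,1],[0,0,0,-0.4,0,0,1],[0,0,0,-0.4,0,0,1],[0,0,0,-0.4,0,0,1],[0,0,0,-0.4,0,0,1],[0,0,0,-0.4,0,0,1],[0,0,0,-0.4,0,0,1],[0,0,0,-0.4,0,0,1],[0,0,0,-0.4,0,0,1],[0,0,0,-0.4,0,0,1],[0,0,0,-0.4,0,0,1],[0,0,0,-0.4,0,0,1],[0,0,0,-0.4,0,0,1],[0,0,0,0,0,0,1]])

```text
clock: 35.85
ee_pos: [0.5395, 0.1074, 0.062]
tool_rot: [0.0, 0.693, 0.721, -0.001]
contact_force: [-0.9, -0.0, 0.5]
width: 0.0006
finger_force: 0.0
```

```bash
python3 - <<'E'
from w import *
from go import go
snap('scene','s7'); show('handle',(.06,.1),(.5,.57,.03,.2),('s7',))
go(.538,.087,.057,92.4)
E
```

```text
handle s7 27 rect c [0.5448 0.1032] s [0.0172 0.0383] a 16.8 mean [0.5442 0.1058 0.0809] z98 0.0963
t 35.9 pos [0.5395 0.1078 0.0618] w 0.0009 F [ 0.4  0.  -0.4]
turn shares [-0.001  0.002 -0.003] shift now [-0.83 -0.09  0.2 ] shift after turn [-0.83 -0.09  0.19]
```

move_arm(increments=[[0,0,0,-0.2,0,0,1],[0,0,0,-0.2,0,0,1],[0,0,0,-0.2,0,0,1],[0,0,0,-0.1,0,0,1],[0,0,0,-0.1,0,0,1],[0,0,0,-0.08,0,0,1]])

```text
clock: 36.5
ee_pos: [0.5404, 0.0883, 0.0619]
tool_rot: [-0.0, 0.692, 0.722, -0.0]
contact_force: [-1.6, 3.4, -4.1]
width: 0.0004
finger_force: 2.1
```

move_arm(increments=[[0,0,0,-0.08,0,0,1],[0,0,0,-0.08,0,0,1],[0,0,0,-0.08,0,0,1],[0,0,0,0,0,0,1]])

```text
clock: 36.9
ee_pos: [0.5405, 0.0855, 0.062]
tool_rot: [-0.002, 0.692, 0.722, 0.001]
contact_force: [-2.2, 10.6, -4.1]
width: 0.0008
finger_force: 4.9
```

move_arm(increments=[[0,0,0,-0.08,0,0,1],[0,0,0,-0.08,0,0,1],[0,0,0,0,0,0,1]])

```text
clock: 37.2
ee_pos: [0.5404, 0.0853, 0.062]
tool_rot: [-0.003, 0.691, 0.723, 0.002]
contact_force: [-2.3, 16.8, -3.9]
width: 0.0008
finger_force: 8.2
```

move_arm(increments=[[0,0,0,0.7,0,0,1],[0,0,0,0.7,0,0,1],[0,0,0,0,0,-1,1],[0,0,0,0,0,-1,-1],[0,0,0,0,0,-1,-1],[0,0,0,0,0,-1,-1],[0,0,0,0,0,-1,-1],[0,0,0,-0.9,0.3,-0.5,-1],[0,0,0,-0.9,0.3,0,-1],[0,0,0,-0.9,0.3,0,-1],[0,0,0,-0.9,0.3,0,-1],[0,0,0,-0.9,0.3,0,-1],[0,0,0,-0.9,0.3,0,-1],[0,0,0,-0.9,0.3,0,-1],[0,0,0,-0.9,0.3,0,-1],[0,0,0,-0.9,0.3,0,-1],[0,0,0,0,0,0,-1]])

```text
clock: 38.9
ee_pos: [0.616, -0.0931, 0.2005]
tool_rot: [0.003, 0.695, 0.719, -0.001]
contact_force: [-0.1, 0.2, 0.2]
width: 0.0865
finger_force: 0.0
```

```bash
python3 - <<'E'
from w import *
from go import go
snap('wrist','w8');snap('scene','s8');snap('side','d8')
show('handle',(.07,.11),(.5,.57,.0,.2),('s8','d8'))
show('b1',(.07,.1),(.55,.7,-.15,-.03),('w8','s8','d8')); show('b2',(.07,.1),(.55,.7,-.3,-.16),('w8','s8','d8'))
show('syr',(.01,.05),(.26,.44,-.36,-.2),('s8','d8'))
go(.627,-.091,.03,92.4)
E
```

```text
handle s8 99 rect c [0.5291 0.037 ] s [0.0879 0.0272] a 68.0 mean [0.5356 0.0542 0.0896] z98 0.1034
handle d8 70 rect c [0.5369 0.0598] s [0.0169 0.0201] a 72.3 mean [0.5372 0.0599 0.09  ] z98 0.1015
b1 w8 851 rect c [ 0.6288 -0.0911] s [0.0331 0.0326] a 54.7 mean [ 0.6285 -0.0902  0.0795] z98 0.0812
b1 s8 114 rect c [ 0.6281 -0.0896] s [0.0336 0.0324] a 47.2 mean [ 0.6294 -0.0889  0.0787] z98 0.0833
b1 d8 110 rect c [ 0.629 -0.094] s [0.0371 0.0312] a 50.3 mean [ 0.6279 -0.0963  0.0786] z98 0.0825
b2 w8 270 rect c [ 0.6136 -0.2305] s [0.0315 0.0174] a 3.1 mean [ 0.6135 -0.2295  0.0797] z98 0.0808
b2 s8 95 rect c [ 0.6139 -0.2216] s [0.0342 0.0303] a 85.0 mean [ 0.6143 -0.2202  0.0788] z98 0.0832
b2 d8 142 rect c [ 0.6135 -0.2253] s [0.0318 0.0325] a 45.4 mean [ 0.6124 -0.2273  0.0785] z98 0.0824
syr s8 few
syr d8 561 rect c [ 0.3558 -0.2874] s [0.0491 0.1171] a 77.9 mean [ 0.3561 -0.2856  0.0224] z98 0.0294
t 39.05 pos [ 0.6154 -0.0867  0.1998] w 0.0867 F [ 0.2  0.2 -0.2]
turn shares [-0.     0.    -0.001] shift now [-0.19  0.45  6.79] shift after turn [-0.19  0.45  6.79]
```

move_arm(increments=[[0,0,0,-0.17,0.48,0,-1],[0,0,0,0,0,0.96,-1],[0,0,0,0,0,0.96,-1],[0,0,0,0,0,0.96,-1],[0,0,0,0,0,0.96,-1],[0,0,0,0,0,0.96,-1],[0,0,0,0,0,0.96,-1],[0,0,0,0,0,0.94,-1],[0,0,0,0,0,0,1],[0,0,0,0,0,0,1],[0,0,0,0,0,0,1],[0,0,0,0,0,0,1],[0,0,0,0,0,0,1],[0,0,0,0,0,0,1],[0,0,0,0,0,0,1],[0,0,0,0,0,0,1]], newtons=20)

```text
clock: 40.65
ee_pos: [0.6283, -0.09, 0.033]
tool_rot: [0.0, 0.692, 0.722, 0.0]
contact_force: [-0.0, 1.3, 5.4]
width: 0.0476
finger_force: 20.0
```

```bash
python3 go.py .5235 .39 .15 92.4
```

```text
t 40.65 pos [ 0.6283 -0.09    0.033 ] w 0.0476 F [-0.   1.3  5.4]
turn shares [ 0.001 -0.    -0.001] shift now [19.36 -3.39 -4.68] shift after turn [19.36 -3.39 -4.68]
```

move_arm(increments=[[0,0,0,0,0,-0.6,1],[0,0,0,0,0,-1,1],[0,0,0,0,0,-1,1],[0,0,0,0,0,-1,1],[0,0,0,0,0,-1,1],[0,0,0,1,-0.17,0,1],[0,0,0,1,-0.17,0,1],[0,0,0,1,-0.17,0,1],[0,0,0,1,-0.17,0,1],[0,0,0,1,-0.17,0,1],[0,0,0,1,-0.17,0,1],[0,0,0,1,-0.17,0,1],[0,0,0,1,-0.17,0,1],[0,0,0,1,-0.17,0,1],[0,0,0,1,-0.17,0,1],[0,0,0,1,-0.17,0,1],[0,0,0,1,-0.17,0,1],[0,0,0,1,-0.17,0,1],[0,0,0,1,-0.17,0,1],[0,0,0,1,-0.17,0,1]])

```text
clock: 42.65
ee_pos: [0.5482, 0.2828, 0.1478]
tool_rot: [0.0, 0.693, 0.721, -0.0]
contact_force: [0.0, 0.6, -1.1]
width: 0.0474
finger_force: 20.0
```

move_arm(increments=[[0,0,0,1,-0.17,0,1],[0,0,0,1,-0.17,0,1],[0,0,0,1,-0.17,0,1],[0,0,0,1,-0.17,0,1],[0,0,0,0.36,-0.1,0,1],[0,0,0,0,0,0,1],[0,0,0,0,0,0,1]])

```text
clock: 43.35
ee_pos: [0.5252, 0.3884, 0.1475]
tool_rot: [0.001, 0.693, 0.721, -0.0]
contact_force: [-0.4, -0.3, -0.2]
width: 0.0476
finger_force: 20.0
```

```bash
python3 go.py .5235 .39 .038 92.4
```

```text
t 43.35 pos [0.5252 0.3884 0.1475] w 0.0476 F [-0.4 -0.3 -0.2]
turn shares [ 0.     0.001 -0.002] shift now [ 0.07 -0.07  4.38] shift after turn [ 0.07 -0.07  4.38]
```

move_arm(increments=[[0,0,0,0,0,0.9,1],[0,0,0,0,0,0.9,1],[0,0,0,0,0,0.9,1],[0,0,0,0,0,0.9,1],[0,0,0,0,0,0.5,1],[0,0,0,0,0,0.25,1],[0,0,0,0,0,0,-1],[0,0,0,0,0,0,-1],[0,0,0,0,0,0,-1],[0,0,0,0,0,0,-1],[0,0,0,0,0,0,-1],[0,0,0,0,0,-0.5,-1],[0,0,0,0,0,-1,-1],[0,0,0,0,0,-1,-1],[0,0,0,0,0,-1,-1],[0,0,0,0,0,-1,-1],[0,0,0,0,0,-1,-1]])

```text
clock: 45.05
ee_pos: [0.5249, 0.3901, 0.1783]
tool_rot: [0.0, 0.692, 0.721, 0.001]
contact_force: [0.7, -0.5, -0.2]
width: 0.0872
finger_force: 0.0
```

```bash
python3 - <<'E'
from w import *
from go import go
snap('wrist','w9');snap('scene','s9')
show('b1',(.07,.1),(.42,.63,.34,.52),('w9','s9'))
show('b2',(.07,.1),(.55,.7,-.3,-.14),('s9',))
show('syr',(.01,.05),(.26,.44,-.36,-.2),('s9',))
go(.6127,-.2235,.17,92.4)
E
```

```text
b1 w9 1023 rect c [0.5247 0.3872] s [0.0331 0.0325] a 2.9 mean [0.5245 0.3885 0.0831] z98 0.0851
b1 s9 140 rect c [0.5281 0.3875] s [0.0261 0.0326] a 4.0 mean [0.5299 0.3875 0.0822] z98 0.0885
b2 s9 103 rect c [ 0.6125 -0.2233] s [0.0319 0.0351] a 7.8 mean [ 0.6132 -0.2203  0.0787] z98 0.0839
syr s9 262 rect c [ 0.3554 -0.2726] s [0.1197 0.0503] a 6.9 mean [ 0.3548 -0.2733  0.0225] z98 0.0309
t 45.15 pos [0.5271 0.3915 0.1812] w 0.0871 F [0.7 0.4 0.2]
turn shares [ 0.007 -0.005 -0.001] shift now [-24.72   2.41   0.33] shift after turn [-24.72   2.39   0.45]
```

move_arm(increments=[[0,0,0,-1,0.15,0,-1],[0,0,0,-1,0.15,0,-1],[0,0,0,-1,0.15,0,-1],[0,0,0,-1,0.15,0,-1],[0,0,0,-1,0.15,0,-1],[0,0,0,-1,0.15,0,-1],[0,0,0,-1,0.15,0,-1],[0,0,0,-1,0.15,0,-1],[0,0,0,-1,0.15,0,-1],[0,0,0,-1,0.15,0,-1],[0,0,0,-1,0.15,0,-1],[0,0,0,-1,0.15,0,-1],[0,0,0,-1,0.15,0,-1],[0,0,0,-1,0.15,0,-1],[0,0,0,-1,0.15,0,-1],[0,0,0,-1,0.15,0,-1],[0,0,0,-1,0,0,-1],[0,0,0,-1,0,0,-1],[0,0,0,-1,0,0,-1],[0,0,0,-1,0,0,-1]])

```text
clock: 47.15
ee_pos: [0.6049, -0.1079, 0.1758]
tool_rot: [-0.0, 0.692, 0.721, -0.0]
contact_force: [0.9, 0.6, 0.6]
width: 0.087
finger_force: 0.0
```

move_arm(increments=[[0,0,0,-1,0,0,-1],[0,0,0,-1,0,0,-1],[0,0,0,-1,0,0,-1],[0,0,0,-1,0,0,-1],[0,0,0,-0.7,0,0,-1],[0,0,0,0,0,0,-1],[0,0,0,0,0,0,-1],[0,0,0,0,0,0,-1]])

```text
clock: 47.95
ee_pos: [0.6104, -0.2223, 0.1757]
tool_rot: [-0.001, 0.692, 0.722, 0.0]
contact_force: [-1.4, -1.0, 0.1]
width: 0.0871
finger_force: 0.0
```

```bash
python3 - <<'E'
from w import *
from go import go
snap('wrist','w10')
show('b2',(.07,.1),(.55,.7,-.3,-.14),('w10',))
show('syr',(.008,.05),(.26,.44,-.36,-.2),('w10',))
go(.6127,-.2235,.032,92.4)
E
```

```text
b2 w10 994 rect c [ 0.6134 -0.2231] s [0.0323 0.0332] a 3.2 mean [ 0.6132 -0.222   0.0795] z98 0.0812
syr w10 2631 rect c [ 0.3566 -0.2738] s [0.1196 0.0505] a 6.7 mean [ 0.3539 -0.2755  0.0223] z98 0.0282
t 48.0 pos [ 0.6105 -0.2222  0.1758] w 0.0869 F [ 1.2  0.2 -0.5]
turn shares [-0.    -0.001  0.002] shift now [-0.06  0.09  5.75] shift after turn [-0.05  0.09  5.75]
```

move_arm(increments=[[0,0,0,-0.04,0.1,0,-1],[0,0,0,0,0,0.96,-1],[0,0,0,0,0,0.96,-1],[0,0,0,0,0,0.96,-1],[0,0,0,0,0,0.96,-1],[0,0,0,0,0,0.96,-1],[0,0,0,0,0,0.9,-1],[0,0,0,0,0,0,1],[0,0,0,0,0,0,1],[0,0,0,0,0,0,1],[0,0,0,0,0,0,1],[0,0,0,0,0,0,1],[0,0,0,0,0,0,1],[0,0,0,0,0,0,1],[0,0,0,0,0,0,1]], newtons=20)

```text
clock: 49.5
ee_pos: [0.6131, -0.2253, 0.0342]
tool_rot: [0.0, 0.692, 0.722, 0.0]
contact_force: [-0.3, -0.1, 3.9]
width: 0.0474
finger_force: 20.0
```

```bash
python3 go.py .5235 .462 .155 92.4
```

```text
t 49.5 pos [ 0.6131 -0.2253  0.0342] w 0.0474 F [-0.3 -0.1  3.9]
turn shares [ 0.001  0.    -0.001] shift now [27.62 -2.44 -4.83] shift after turn [27.62 -2.43 -4.83]
```

move_arm(increments=[[0,0,0,0,0,-0.5,1],[0,0,0,0,0,-1,1],[0,0,0,0,0,-1,1],[0,0,0,0,0,-1,1],[0,0,0,0,0,-1,1],[0,0,0,0,0,-0.7,1],[0,0,0,1,0,0,1],[0,0,0,1,0,0,1],[0,0,0,1,0,0,1],[0,0,0,1,0,0,1],[0,0,0,1,0,0,1],[0,0,0,1,0,0,1],[0,0,0,1,0,0,1],[0,0,0,1,0,0,1],[0,0,0,1,0,0,1],[0,0,0,1,0,0,1],[0,0,0,1,0,0,1],[0,0,0,1,0,0,1],[0,0,0,1,-0.1,0,1],[0,0,0,1,-0.1,0,1]])

```text
clock: 51.5
ee_pos: [0.5928, 0.125, 0.1639]
tool_rot: [-0.0, 0.693, 0.721, -0.0]
contact_force: [1.3, -0.8, -0.0]
width: 0.0475
finger_force: 20.0
```

move_arm(increments=[[0,0,0,1,-0.17,0,1],[0,0,0,1,-0.17,0,1],[0,0,0,1,-0.17,0,1],[0,0,0,1,-0.17,0,1],[0,0,0,1,-0.17,0,1],[0,0,0,1,-0.17,0,1],[0,0,0,1,-0.17,0,1],[0,0,0,1,-0.17,0,1],[0,0,0,1,-0.17,0,1],[0,0,0,1,-0.17,0,1],[0,0,0,1,-0.17,0,1],[0,0,0,1,-0.17,0,1],[0,0,0,1,-0.17,0,1],[0,0,0,0.6,-0.02,0,1],[0,0,0,0,0,0,1],[0,0,0,0,0,0,1]])

```text
clock: 53.1
ee_pos: [0.5241, 0.4603, 0.1635]
tool_rot: [0.001, 0.693, 0.721, -0.0]
contact_force: [0.9, -0.4, -1.1]
width: 0.0475
finger_force: 20.0
```

```bash
python3 go.py .5235 .462 .039 92.4
```

```text
t 53.1 pos [0.5241 0.4603 0.1635] w 0.0475 F [ 0.9 -0.4 -1.1]
turn shares [ 0.     0.001 -0.002] shift now [ 0.08 -0.02  4.98] shift after turn [ 0.07 -0.02  4.98]
```

move_arm(increments=[[0,0,0,0,0,0.9,1],[0,0,0,0,0,0.9,1],[0,0,0,0,0,0.9,1],[0,0,0,0,0,0.9,1],[0,0,0,0,0,0.9,1],[0,0,0,0,0,0.3,1],[0,0,0,0,0,0.18,1],[0,0,0,0,0,0,-1],[0,0,0,0,0,0,-1],[0,0,0,0,0,0,-1],[0,0,0,0,0,0,-1],[0,0,0,0,0,0,-1],[0,0,0,0,0,-0.5,-1],[0,0,0,0,0,-1,-1],[0,0,0,0,0,-1,-1],[0,0,0,0,0,-1,-1],[0,0,0,0,0,-1,-1],[0,0,0,0,0,-1,-1]])

```text
clock: 54.9
ee_pos: [0.5237, 0.4617, 0.1788]
tool_rot: [-0.0, 0.692, 0.721, 0.001]
contact_force: [0.3, 0.3, 0.1]
width: 0.0872
finger_force: 0.0
```

```bash
python3 - <<'E'
from w import *
from go import go
snap('wrist','w11');snap('scene','s11');snap('side','d11')
show('bottles',(.07,.1),(.42,.63,.34,.53),('w11',))
show('ba',(.07,.1),(.42,.63,.34,.425),('s11',)); show('bb',(.07,.1),(.42,.63,.425,.53),('s11',))
show('syr',(.008,.05),(.26,.44,-.36,-.2),('s11','d11'))
go(.46,-.27,.17,97)
E
```

```text
bottles w11 2005 rect c [0.5119 0.4389] s [0.0854 0.0333] a 63.3 mean [0.5126 0.4418 0.0829] z98 0.0851
ba s11 122 rect c [0.5012 0.411 ] s [0.0348 0.0227] a 13.9 mean [0.5039 0.4124 0.0827] z98 0.0881
bb s11 172 rect c [0.5223 0.4509] s [0.0552 0.0308] a 71.1 mean [0.5266 0.4588 0.0824] z98 0.0877
syr s11 270 rect c [ 0.3558 -0.272 ] s [0.123  0.0516] a 5.7 mean [ 0.3546 -0.2733  0.0222] z98 0.0307
syr d11 575 rect c [ 0.3553 -0.2879] s [0.0483 0.1173] a 76.9 mean [ 0.356  -0.2858  0.0221] z98 0.0295
t 55.05 pos [0.5247 0.4624 0.1796] w 0.0872 F [-0.2 -0.3 -0.8]
turn shares [ 0.004 -0.003 -0.077] shift now [-29.16  -3.79   0.27] shift after turn [-28.76  -6.14   0.38]
```

View pics/s11.png

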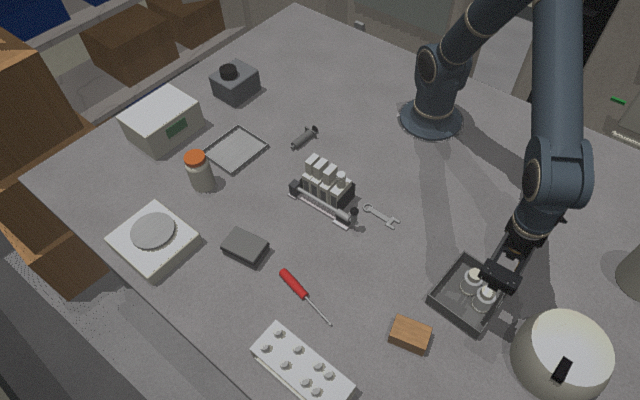

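The picture shows both bottles standing in the crate at (472,280) and (487,295), the bolt across the row into the keeper, and one syringe at (305,138). Nothing else is left to clear, so I'll fetch the syringe.

move_arm(increments=[[0,0,0,-1,0,-0.5,-1],[0,0,0,-1,0,-0.5,-1],[0,0,0,-1,0,0,-1],[0,0,0,-1,0,0,-1],[0,0,0,-1,0,0,-1],[0,0,0,-1,0,0,-1],[0,0,0,-1,0,0,-1],[0,0,0,-1,0,0,-1],[0,0,0,-1,0,0,-1],[0,0,0,-1,0,0,-1],[0,0,0,-1,0,0,-1],[0,0,0,-1,0,0,-1],[0,0,0,-1,0,0,-1],[0,0,0,-1,0,0,-1],[0,0,0,-1,0,0,-1],[0,0,0,-1,0,0,-1],[0,0,0,-1,0,0,-1],[0,0,0,-1,0,0,-1],[0,0,0,-1,0,0,-1],[0,0,0,-1,0,0,-1]])

```text
clock: 57.05
ee_pos: [0.5433, -0.0388, 0.2007]
tool_rot: [-0.001, 0.692, 0.722, -0.001]
contact_force: [0.2, -0.2, 0.6]
width: 0.0868
finger_force: 0.0
```

move_arm(increments=[[0,0,0,-1,0,0,-1],[0,0,0,-1,-0.4,0,-1],[0,0,0,-1,-0.4,0,-1],[0,0,0,-1,-0.4,0,-1],[0,0,0,-1,-0.4,0,-1],[0,0,0,-1,-0.5,0,-1],[0,0,0,-1,-0.5,0,-1],[0,0,0,-1,-0.5,0,-1],[0,0,0,-1,-0.5,0,-1],[0,0,0,0,0,0,-1]])

```text
clock: 58.05
ee_pos: [0.4605, -0.2701, 0.2012]
tool_rot: [-0.0, 0.695, 0.719, -0.001]
contact_force: [-0.4, -0.2, 0.7]
width: 0.0871
finger_force: 0.0
```

```bash
python3 - <<'E'
from w import *
from go import go
snap('wrist','w12')
show('syr',(.008,.05),(.26,.44,-.36,-.2),('w12',))
show('syr barrel',(.015,.024),(.26,.44,-.36,-.2),('w12',))
print(monitor.sense()['joint_positions'].round(2))
go(.37,-.272,.2,6.7)
E
```

```text
syr w12 2156 rect c [ 0.3566 -0.2733] s [0.119  0.0496] a 6.9 mean [ 0.3539 -0.2763  0.0233] z98 0.0284
syr barrel w12 756 rect c [ 0.3561 -0.2732] s [0.1181 0.0495] a 7.3 mean [ 0.3523 -0.2748  0.02  ] z98 0.0239
[-0.12  0.3   0.7   1.92 -0.23  1.    0.72]
t 58.1 pos [ 0.4618 -0.2679  0.201 ] w 0.0871 F [0.5 0.8 0.7]
turn shares [-1.000e-03  1.000e-03  1.424e+00] shift now [-0.03 -3.68  0.05] shift after turn [-3.67 -0.27  0.04]
```

```bash
python3 - <<'E'
from w import *
P=pts(('w12',),(.02,.05),(.26,.44,-.36,-.2))[0]
for a in np.arange(.29,.425,.01):
    q=P[(P[:,0]>a)&(P[:,0]<a+.01)]
    if len(q)>3: print(round(a+.005,3),len(q),'y',np.percentile(q[:,1],[3,50,97]).round(4),'z',q[:,2].max().round(4))
E
```

```text
0.295 35 y [-0.2876 -0.2762 -0.2663] z 0.0279
0.305 62 y [-0.2862 -0.2768 -0.267 ] z 0.0272
0.315 20 y [-0.3012 -0.2845 -0.2771] z 0.0286
0.325 302 y [-0.3001 -0.2749 -0.2537] z 0.0294
0.335 157 y [-0.2887 -0.2759 -0.2664] z 0.0287
0.345 166 y [-0.2899 -0.2762 -0.2663] z 0.0289
0.355 154 y [-0.2894 -0.2765 -0.2669] z 0.0288
0.365 158 y [-0.2902 -0.2771 -0.2678] z 0.0295
0.375 160 y [-0.2894 -0.277  -0.2676] z 0.0292
0.385 159 y [-0.2906 -0.2777 -0.2682] z 0.0287
0.395 156 y [-0.2906 -0.2778 -0.2682] z 0.0295
0.405 90 y [-0.2917 -0.2787 -0.2691] z 0.0289
```

move_arm(increments=[[0,0,0.142,0,0,0,-1],[0,0,0.142,0,0,0,-1],[0,0,0.142,0,0,0,-1],[0,0,0.142,0,0,0,-1],[0,0,0.142,0,0,0,-1],[0,0,0.142,0,0,0,-1],[0,0,0.142,0,0,0,-1],[0,0,0.142,0,0,0,-1],[0,0,0.142,0,0,0,-1],[0,0,0.142,0,0,0,-1],[0,0,0,-0.8,0,0,-1],[0,0,0,-0.8,0,0,-1],[0,0,0,-0.8,0,0,-1],[0,0,0,0,0,0,-1]])

```text
clock: 59.5
ee_pos: [0.4018, -0.2728, 0.2008]
tool_rot: [-0.001, 0.998, 0.062, -0.001]
contact_force: [-0.5, -0.3, 0.3]
width: 0.087
finger_force: 0.0
```

```bash
python3 go.py .366 -.279 .007 -2
```

```text
t 59.5 pos [ 0.4018 -0.2728  0.2008] w 0.087 F [-0.5 -0.3  0.3]
turn shares [-0.003  0.001  0.151] shift now [-1.45  0.09  7.75] shift after turn [-1.42  0.3   7.75]
```

move_arm(increments=[[0,0,0.1,0,0,0,-1],[0,0,0.05,0,0,0,-1],[0,0,0,-0.7,0.15,0,-1],[0,0,0,-0.72,0.15,0,-1],[0,0,0,0,0,0.9,-1],[0,0,0,0,0,0.9,-1],[0,0,0,0,0,0.9,-1],[0,0,0,0,0,0.9,-1],[0,0,0,0,0,0.9,-1],[0,0,0,0,0,0.9,-1],[0,0,0,0,0,0.9,-1],[0,0,0,0,0,0.9,-1],[0,0,0,0,0,0.4,-1],[0,0,0,0,0,0,-1]])

```text
clock: 60.9
ee_pos: [0.3682, -0.2793, 0.0103]
tool_rot: [-0.001, 1.0, -0.016, -0.001]
contact_force: [0.0, 0.3, 0.1]
width: 0.0871
finger_force: 0.0
```

```bash
python3 go.py .366 -.279 .007 -2
```

```text
t 60.9 pos [ 0.3682 -0.2793  0.0103] w 0.0871 F [0.  0.3 0.1]
turn shares [-0.001  0.002  0.004] shift now [-0.09 -0.01  0.13] shift after turn [-0.09 -0.01  0.13]
```

move_arm(increments=[[0,0,0,0,0,0.1,-1],[0,0,0,0,0,0,1],[0,0,0,0,0,0,1],[0,0,0,0,0,0,1],[0,0,0,0,0,0,1],[0,0,0,0,0,0,1],[0,0,0,0,0,0,1],[0,0,0,0,0,0,1],[0,0,0,0,0,0,1],[0,0,0,0,0,0,1],[0,0,0,0,0,0,1],[0,0,0,0,0,0,1],[0,0,0,0,0,-0.6,1],[0,0,0,0,0,-1,1],[0,0,0,0,0,-1,1],[0,0,0,0,0,-1,1]], newtons=20)

```text
clock: 62.5
ee_pos: [0.3678, -0.2801, 0.0997]
tool_rot: [-0.0, 1.0, -0.016, -0.0]
contact_force: [0.1, -0.1, -0.6]
width: 0.0274
finger_force: 20.0
```

```bash
python3 go.py .543 -.428 .09 -2
```

```text
t 62.5 pos [ 0.3678 -0.2801  0.0997] w 0.0274 F [ 0.1 -0.1 -0.6]
turn shares [-0.     0.001  0.002] shift now [7.2  5.68 0.38] shift after turn [7.21 5.67 0.39]
```

move_arm(increments=[[0,0,0,0.9,0.71,0,1],[0,0,0,0.9,0.71,0,1],[0,0,0,0.9,0.71,0,1],[0,0,0,0.9,0.71,0,1],[0,0,0,0.9,0.71,0,1],[0,0,0,0.9,0.71,0,1],[0,0,0,0.9,0.71,0,1],[0,0,0,0.9,0.71,0,1],[0,0,0,0,0,0,1],[0,0,0,0,0,0.7,1],[0,0,0,0,0,0.7,1],[0,0,0,0,0,0.7,1],[0,0,0,0,0,0.7,1],[0,0,0,0,0,0.4,1],[0,0,0,0,0,0.2,1],[0,0,0,0,0,0,1]])

```text
clock: 64.1
ee_pos: [0.5433, -0.428, 0.0138]
tool_rot: [-0.0, 1.0, -0.016, -0.0]
contact_force: [0.8, 0.2, -0.2]
width: 0.0274
finger_force: 20.0
```

move_arm(increments=[[0,0,0,0,0,0,0],[0,0,0,0,0,0,0],[0,0,0,0,0,0,-0.2],[0,0,0,0,0,0,-0.2],[0,0,0,0,0,0,-0.2],[0,0,0,0,0,0,-0.2],[0,0,0,0,0,-0.6,-0.2],[0,0,0,0,0,-1,-0.2],[0,0,0,0,0,-1,-0.2],[0,0,0,0,0,-1,-0.2],[0,0,0,-1,0,-1,-0.2],[0,0,0,-1,-1,-1,-0.2],[0,0,0,-1,-1,-1,-0.2],[0,0,0,0,-1,-1,-0.2],[0,0,0,0,-1,0,-0.2],[0,0,0,0,0,0,-0.2]])

```text
clock: 65.7
ee_pos: [0.4729, -0.3224, 0.2053]
tool_rot: [-0.001, 1.0, -0.014, 0.001]
contact_force: [1.0, 1.1, -0.4]
width: 0.0521
finger_force: 0.0
```

```bash
python3 - <<'E'
from w import *
from row import row
row('s13'); snap('side','d13')
show('syr',(.02,.06),(.44,.63,-.5,-.36),('s13','d13'))
show('bottles',(.07,.1),(.42,.63,.34,.53),('s13',))
show('handle',(.07,.11),(.5,.57,.0,.2),('s13','d13'))
E
```

```text
-62:5 -59:17 -56:12 -53:12 -50:13 -47:16 -44:12 -41:28 -38:4 -32:7 -29:15 -26:11 -23:16 -20:15 -17:17 -14:18 -11:22 1:3 4:11 7:14 10:12 13:19 16:16 19:12 22:22 25:18 37:3 40:9 43:6 46:9 49:10 52:10 55:9 58:10 61:12
front -65:2 -62:6 -59:5 -56:5 -53:4 -50:5 -47:5 -44:7 -41:4 -38:6 -35:3 -32:4 -29:8 -26:1 -23:7 -20:5 -17:5 -14:6 -11:5 -8:7 -2:3 1:5 4:6 7:4 10:5 13:4 16:7 19:4 22:4 25:5 28:7 34:1 37:5 40:4 43:4 46:3 49:4 52:5 55:3 58:3 61:5 64:1
syr s13 292 rect c [ 0.5324 -0.431 ] s [0.1371 0.1706] a 89.1 mean [ 0.5271 -0.4281  0.0268] z98 0.0344
syr d13 681 rect c [ 0.5339 -0.431 ] s [0.1382 0.1695] a 89.1 mean [ 0.5318 -0.4321  0.0273] z98 0.0337
bottles s13 349 rect c [0.512  0.4385] s [0.0858 0.0357] a 62.9 mean [0.515  0.4398 0.0828] z98 0.0879
handle s13 91 rect c [0.5286 0.0375] s [0.0858 0.0269] a 69.3 mean [0.5365 0.058  0.0903] z98 0.104
handle d13 few
```

View pics/s13.png

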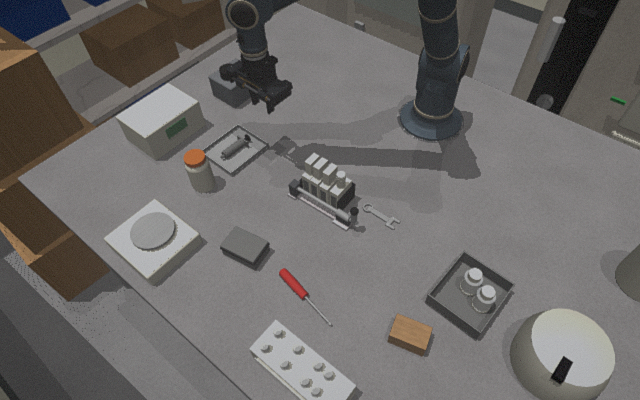

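View pics/d13.png

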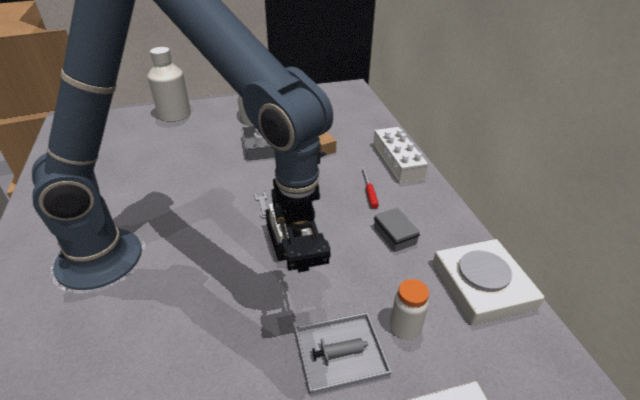

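The scene picture shows the syringe in the tray (237,148), two bottles in the crate (480,287), four cassettes in the row, and the bolt home. The side picture agrees, with the syringe at (342,348). The arm is clear, so I'm handing in.

```bash
python3 -c "
from cell import ctrl
print(ctrl.finish_job())"
```

```text
the job is handed in; nothing more can be done
None
```

The job is handed in, with no verdict returned: the spare is seated beside the round-necked cassette on its keeper side, the bolt is pushed to its end stop in the keeper, both bottles are in the crate and the syringe is in the tray, all confirmed in the last pictures.

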